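Dry-fit the turned table lamp

TASK

Dry-fit the turned lamp on its weighted foot, where the foot stands. Working up from the foot: the wide ring, the belly, the narrow ring, the neck, and the brass lampholder on top, each pushed home socket over spigot so that it sits flat and upright with no gap on the part below. Leave the small gourd and the foot where they are, and let go of the finished lamp.

Things in the scene. Friction and masses are not known exactly. Their poses are not given: they have to be found in the camera images.
- foot_seat (a point): Lamp foot: dark wood, round, moulded, 104 mm across at the worktop, 1.5 kg. Its flat shoulder, 72 mm across, is 24 mm above the worktop; from it rises a round spigot 40 mm across, 8 mm tall, chamfered. Point: on the axis at the height of the shoulder, where the wide ring's underside comes to rest; z up.
- wide_ring_mid (a point): Wide ring: pale wood disc 62 mm across, straight rim; 20 mm from flat underside to shoulder. Below: round socket 43 mm across, 10 mm deep. Top: round spigot 34 mm across, 8 mm tall, chamfered. Grip across the rim. 60 g. Point: on its axis, half-way from underside to shoulder (10 mm up); z up. Starts upright.
- belly_mid (a point): Belly: biggest part, mid-brown wood barrel, 50 mm across at the underside, 44 mm at the shoulder, 64 mm in a straight band 26 to 38 mm up; 62 mm from flat underside to shoulder. Below: round socket 37 mm across, 10 mm deep. Top: round spigot 28 mm across, 8 mm tall, chamfered. Grip across that band. 180 g. Point: on its axis, half-way from underside to shoulder (31 mm up); z up. Starts upright.
- narrow_ring_mid (a point): Narrow ring: pale wood disc 48 mm across, straight rim; like the wide ring but smaller; 18 mm from flat underside to shoulder. Below: round socket 31 mm across, 10 mm deep. Top: round spigot 22 mm across, 8 mm tall, chamfered. Grip across the rim. 35 g. Point: on its axis, half-way from underside to shoulder (9 mm up); z up. Starts upright.
- neck_mid (a point): Neck: slim waisted mid-brown wood column, 40 mm across at the underside, 32 mm in a straight waist 26 to 36 mm up, 36 mm at the head; 56 mm from flat underside to shoulder. Below: round socket 25 mm across, 10 mm deep. Top: round spigot 16 mm across, 8 mm tall, chamfered. Grip across the waist. 80 g. Point: on its axis, half-way from underside to shoulder (28 mm up); z up. Starts upright.
- lampholder_mid (a point): Lampholder: brass cup, 34 mm across from 13 mm up, 30 mm in its lowest 10 mm; open top with white insert; 34 mm from flat underside to shoulder. Below: round socket 19 mm across, 10 mm deep. No spigot. Grip across the 34 mm part. 60 g. Point: on its axis, half-way from underside to shoulder (17 mm up); z up. Starts upright.
- gourd_mid (a point): Small round dried gourd, tan with brown spots, 61 mm across, 48 mm tall, standing among the parts; not part of the lamp. Point: on its axis, 22 mm above the worktop.
- shade_mid (a point): Obstacle: the green shade of the desk lamp that hangs over the left of the work, fixed, solid. It fills a box of 110 x 113 mm and 122 mm tall round this point; its lower rim is 334 mm above the worktop, and the lamp's arms run from it up and back to the far left.
- vice_top (a point): Obstacle: the blue bench vice in front of the parts, fixed. Point: middle of the top of its jaws, 97 mm above the worktop. The vice reaches 50 mm from it towards the far and near sides (35 mm at its jaws), 75 mm to the left and 85 mm to the right.
There are look-alikes about, which are no part of the job. What is shaped like the part that bears narrow_ring_mid but blue is not meant.

How it is judged:
By the outcome, as a careful person would: the job done as asked, in the order asked, and still so for the second after the job is handed in, with the robot touching nothing.
It also fails if it takes over 141 s, if anything falls off the work surface, if the arm or the gripper's body presses on something with over 40 N, if the wrist force passes 120 N, or if a joint passes its speed limit or range.

ROBOT

A 7-joint arm with a two-finger parallel gripper is mounted at the origin on a cart in front of the work surface, level with it; the furniture and walls round the work are solid. World frame = base frame: x ahead of the robot, y to its left, z up, the work surface at z = 0. Lengths are in m, angles in rad, forces in N, time in s.
With the tool pointing down it reaches from about 0.425 to 1.025 m from the base axis. Payload 9.4 kg.
Tool frame: the origin (TCP) lies between the finger pads; the fingertips stand ahead of it and the grasp point (between the pads) is the TCP (ctrl.tips_ahead is the z of the fingertips in the tool frame, in m); z points along the fingers, y is the direction in which the jaws open and shut (so a half turn about z gives the same grasp; the last joint's range is limited). The gripper opens to 93 mm and grips with 3 to 60 N. Pads are 15 mm wide; open, the fingers measure 128 mm over their backs; the gripper's body (75 mm by 188 mm) begins 65 mm behind the grasp point.
Start: joints at [-1.218, 0.599, -0.003, 1.599, 0.002, 0.943, -0.08], TCP at [0.302, 0.659, 0.238] pointing down, gripper open.
Joint ranges: [-2.57, 2.57], [-0.35, 1.97], [-1.29, 1.29], [0.11, 2.56], [-1.05, 4.19], [0.11, 1.86], [-2.63, 2.63]. Speed limits (rad/s): [2.22, 2.22, 3.01, 3.01, 3.14, 3.14, 3.14].

INTERFACE

Orientations are given as a rotation vector (axis times angle).
In Python, from rig import monitor, vision, job, ctrl gives the robot as it stands. The module is installed in compiled form; this text tells all that it offers.
- The arm moves only by the shell command python3 -m handwheel 'ROWS' [FORCE]. ROWS is JSON, a list of rows, each a list of 5 numbers: the shift along the tool's x, y, z in m, then the turn about the tool's z in degrees, then the opening, from -1 (shut) to 1 (fully open). A call has 1 to 5 rows; each row shifts and turns the pose as measured when the row begins, along the tool's axes as they then stand; what a row does not reach is not made up. A row lasts 1/10 s, in which the tool goes at most 50 mm and 8.59 degrees, less where a joint would pass 70% of its speed; a pose out of reach is approached as far as the arm can. A call is refused whole if a number of a shift passes 0.05 or a number of a turn 8.59, either way. A call with a gripper value outside its range is refused whole. The fingers move at their own pace and stop on an object; FORCE is the grip in N (left out, the last holds). Time passes only in rows, so rows that do not move let the fingers close. It gives the time, the measured TCP pose, the force and the opening at its end, in the units of the state.
- monitor.get_state(): the state, without advancing time (a new reading comes with each control period).
- vision.capture(name): name is "scene" or "side" or "wrist"; returns a dict with "image" (420x560x3 uint8, red, green, blue), "range_z" (420x560 float32, m along the optical axis (not along the pixel's ray), 0 where there is no reading), "fx", "fy", "cx", "cy" (pixels), "distortion" ([k1, k2, p1, p2, k3] as OpenCV has them; the pictures are not rectified), "T" (4x4, takes a point from camera to world coordinates). Camera axes: x right, y up, looking along -z (the intrinsics and any distortion apply to the point x, -y, -z); pixel columns grow to the right and rows downward; lengths in m; the calibration is good to about 2 mm. A picture is of the moment at which its call begins.
- job.sign_off(): hands the job in, once; it reports no verdict.
The state is a dict: "time": time; "q": joint angles; "joint_vel": joint speeds; "effort": joint torques, N m; "position": TCP position; "tool_rot": TCP orientation; "wrist_force": force on the tool from outside, world axes, zero at the start; "moment": the same for the moment, N m; "opening": finger opening in m.
Only numpy, scipy, OpenCV 4.12 (cv2) and the standard library are available. Lean on these libraries where they do the work, as an engineer would, in place of code of your own. Each camera call takes 0.05 s, during which the arm holds its last target.

## Working session

There is one attempt and no reset: what is moved stays moved. The work goes in short steps, Python scripts to look and compute and a shell command to move; the robot and the scene stay as the last step left them, time stands still between calls to the robot, and variables do not carry over. Pictures are saved under pics/ and viewed, and the job is handed in when it is done.

```bash
mkdir -p pics; ls
cat > h.py <<'E'
import numpy as np, cv2
from rig import monitor, vision, job, ctrl
def cap(n,fn=None):
    d=vision.capture(n)
    if fn: cv2.imwrite('pics/'+fn+'.png',d['image'][:,:,::-1])
    np.savez('last_'+n+'.npz',**{k:np.array(v) for k,v in d.items()})
    return d
def ray(d,u,v):
    K=np.array([[d['fx'],0,d['cx']],[0,d['fy'],d['cy']],[0,0,1]],float)
    p=cv2.undistortPoints(np.array([[[u,v]]],float),K,np.array(d['distortion'],float))[0,0]
    r=np.array([p[0],-p[1],-1.0]); T=np.array(d['T'])
    return T[:3,3],T[:3,:3]@r
def at_z(d,u,v,z):
    o,r=ray(d,u,v); return o+r*(z-o[2])/r[2]
def at_d(d,u,v):
    o,r=ray(d,u,v); return o+r*float(d['range_z'][int(round(v)),int(round(u))])
def proj(d,P):
    T=np.array(d['T']); c=T[:3,:3].T@(np.asarray(P,float)-T[:3,3])
    K=np.array([[d['fx'],0,d['cx']],[0,d['fy'],d['cy']],[0,0,1]],float)
    return cv2.projectPoints(np.array([[c[0],-c[1],-c[2]]]),np.zeros(3),np.zeros(3),K,np.array(d['distortion'],float))[0][0,0]
def cloud(d):
    H,W=d['range_z'].shape
    K=np.array([[d['fx'],0,d['cx']],[0,d['fy'],d['cy']],[0,0,1]],float)
    uu,vv=np.meshgrid(np.arange(W),np.arange(H))
    p=cv2.undistortPoints(np.stack([uu,vv],-1).reshape(-1,1,2).astype(float),K,np.array(d['distortion'],float)).reshape(H,W,2)
    r=np.stack([p[...,0],-p[...,1],-np.ones((H,W))],-1)*d['range_z'][...,None]
    T=np.array(d['T']); P=r@T[:3,:3].T+T[:3,3]; P[d['range_z']<=0]=np.nan
    return P
def load(n):
    z=np.load('last_'+n+'.npz'); return {k:(z[k] if z[k].ndim else z[k].item()) for k in z}
E
python3 - <<'E'
from h import *
print(monitor.get_state(),ctrl.tips_ahead)
for n in ['scene','side','wrist']:
    d=cap(n,n+'0'); print(n,np.round(d['T'],3).tolist(),d['fx'],d['distortion'])
E
```

```text
pics
{'time': 0.0, 'q': array([-1.21771855,  0.60014908, -0.00256806,  1.60007809,  0.00179182,
        0.94291778, -0.07982431]), 'joint_vel': array([0.00105754, 0.00108901, 0.00065356, 0.00031037, 0.00046459,
       0.000427  , 0.00196285]), 'effort': array([-1.28986434e-03, -7.65072012e+01,  1.49596050e+00, -2.52364522e+01,
       -5.25182043e-02,  1.66876463e-02,  1.02836689e-04]), 'position': array([0.30189835, 0.65866889, 0.23676078]), 'tool_rot': array([-6.69788153e-01, -3.06914637e+00,  2.41198939e-03]), 'wrist_force': array([ 0.03404393, -0.45572244, -0.02293167]), 'moment': array([ 6.93201524e-05, -1.59813860e-02,  3.52599397e-02]), 'opening': 0.09269631321762223} 0.019
scene [[0.759, 0.301, -0.578, -0.029], [-0.651, 0.322, -0.687, -0.345], [-0.021, 0.898, 0.44, 0.65], [0.0, 0.0, 0.0, 1.0]] 392.3965699699969 [-0.08631237  0.          0.          0.          0.        ]
side [[-1.0, -0.006, 0.024, 0.536], [0.025, -0.371, 0.928, 1.516], [0.003, 0.928, 0.371, 0.729], [0.0, 0.0, 0.0, 1.0]] 475.5269222568665 [0.02674827 0.         0.         0.         0.        ]
wrist [[0.417, -0.882, -0.219, 0.241], [0.909, 0.404, 0.103, 0.687], [-0.002, -0.242, 0.97, 0.384], [0.0, 0.0, 0.0, 1.0]] 330.3777196754575 [-0.03564486  0.          0.          0.          0.        ]
```

View pics/scene0.png

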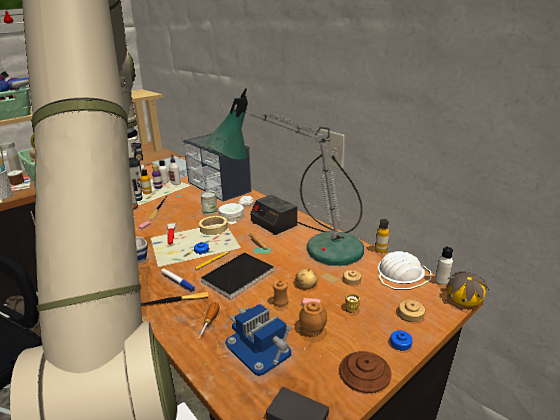

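View pics/side0.png

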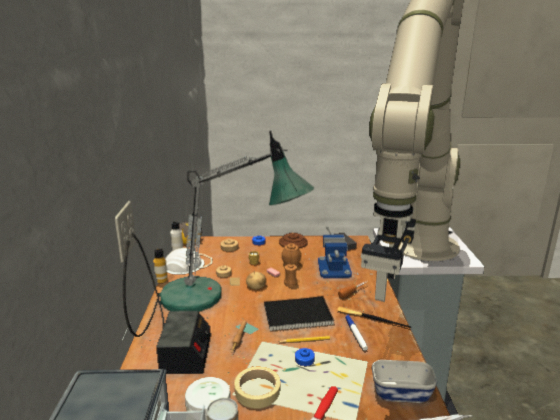

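View pics/wrist0.png

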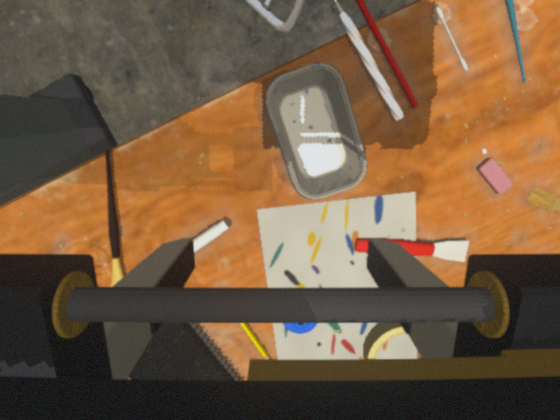

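Run:
```python
from h import *
d=load('scene'); im=d['image'][250:410,230:510]
cv2.imwrite('pics/scene0c.png',cv2.resize(im,(784,448),interpolation=cv2.INTER_CUBIC)[:,:,::-1])
s=load('side'); im=s['image'][225:325,205:405]
cv2.imwrite('pics/side0c.png',cv2.resize(im,(800,400),interpolation=cv2.INTER_CUBIC)[:,:,::-1])
for n,u,v in [('foot',365,355),('wide',411,305),('belly',313,306),('narrow',351,272),('neck',280,283),('lampholder',352,296),('gourd',305,275),('blue',401,335),('vice',258,322),('table',330,370)]:
    print(n,np.round(at_d(d,u,v),3))
```

```text
foot [ 0.474 -0.018  0.036]
wide [0.683 0.007 0.032]
belly [0.473 0.131 0.073]
narrow [0.689 0.198 0.028]
neck [0.483 0.255 0.063]
lampholder [0.609 0.128 0.029]
gourd [0.573 0.259 0.042]
blue [ 0.589 -0.029  0.023]
vice [0.343 0.164 0.082]
table [0.416 0.023 0.002]
```

View pics/scene0c.png

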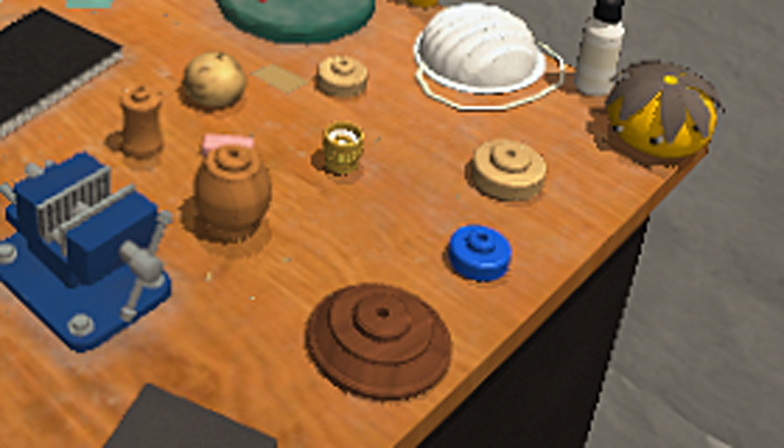

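View pics/side0c.png

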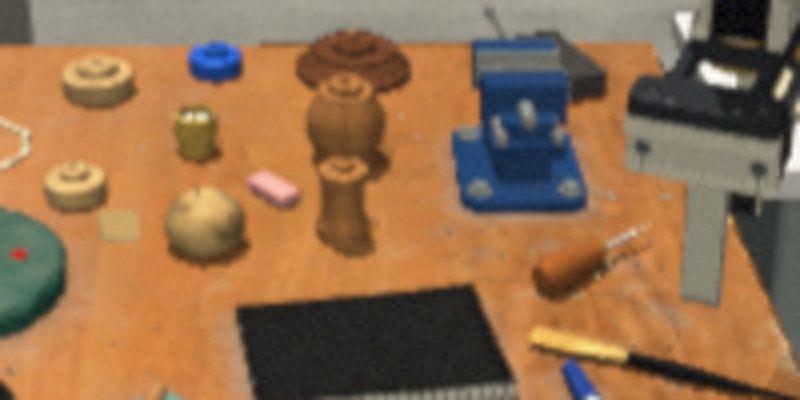

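Run:
```python
from h import *
from scipy.spatial.transform import Rotation as R
st=monitor.get_state(); M=R.from_rotvec(st['tool_rot']).as_matrix(); print(np.round(M,3))
w=load('wrist'); print('TCP in wrist px',proj(w,st['position']), 'cam in tool', np.round(M.T@(w['T'][:3,3]-st['position']),4), np.round(M.T@w['T'][:3,:3],3))
P=np.concatenate([cloud(load(n)).reshape(-1,3) for n in('scene','side')]); P=P[~np.isnan(P[:,0])]
# top-down height map x .3-.9, y -.15-.4, 2mm
H=np.zeros((300,350))
m=(P[:,0]>.25)&(P[:,0]<.85)&(P[:,1]>-.2)&(P[:,1]<.5)
for x,y,z in P[m]:
    i=int((.85-x)/.002);j=int((.5-y)/.002)
    if z<.6: H[i,j]=max(H[i,j],z)
im=cv2.applyColorMap((np.clip(H/.15,0,1)*255).astype(np.uint8),cv2.COLORMAP_JET)
im=cv2.resize(im,(700,600),interpolation=cv2.INTER_NEAREST)
cv2.imwrite('pics/hm0.png',im)
q=P[(P[:,2]>.25)&(P[:,2]<.6)&(P[:,0]>.3)&(P[:,0]<.8)&(P[:,1]<.8)&(P[:,1]>-.2)]
for z in np.arange(.25,.6,.03):
    a=q[(q[:,2]>=z)&(q[:,2]<z+.03)]
    if len(a): print(round(z,2),len(a),np.round(a.min(0),2),np.round(a.max(0),2))
```

```text
[[-0.909  0.417 -0.   ]
 [ 0.417  0.909 -0.001]
 [-0.    -0.001 -1.   ]]
TCP in wrist px [279.9070572 268.7688506] cam in tool [ 0.0668  0.0003 -0.1474] [[-0.001  0.97   0.242]
 [ 1.     0.     0.001]
 [ 0.001  0.242 -0.97 ]]
0.25 305 [0.31 0.34 0.25] [0.76 0.72 0.28]
0.28 314 [0.3  0.34 0.28] [0.74 0.75 0.31]
0.31 787 [0.3  0.35 0.31] [0.73 0.76 0.34]
0.34 1447 [0.3  0.33 0.34] [0.75 0.76 0.37]
0.37 1882 [0.3  0.35 0.37] [0.75 0.7  0.4 ]
0.4 1509 [0.3  0.38 0.4 ] [0.68 0.7  0.43]
0.43 1177 [0.3  0.4  0.43] [0.62 0.7  0.46]
0.46 843 [0.3  0.43 0.46] [0.54 0.7  0.49]
0.49 664 [0.3  0.43 0.49] [0.55 0.7  0.52]
0.52 693 [0.3  0.58 0.52] [0.36 0.71 0.55]
0.55 898 [0.3  0.57 0.55] [0.36 0.71 0.58]
0.58 587 [0.3  0.55 0.58] [0.36 0.7  0.6 ]
```

View pics/hm0.png

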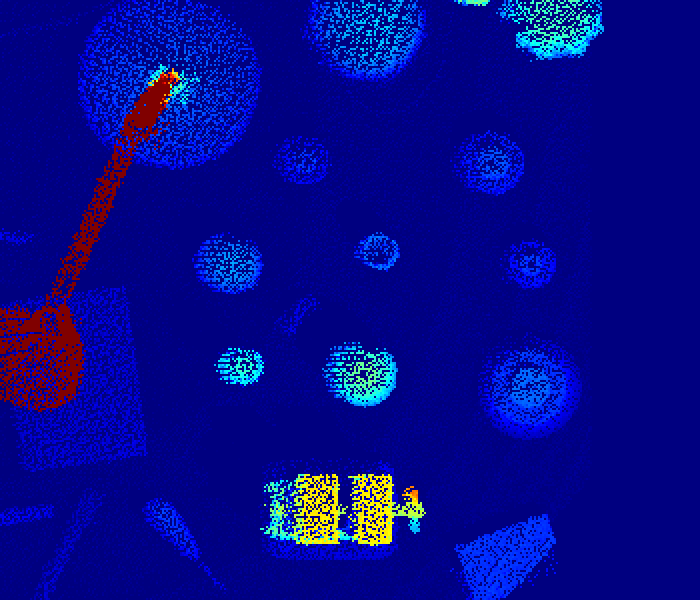

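```bash
python3 -m handwheel '[[0,0,0,-8.2,1],[0,0,0,-8.2,1],[0,0,0,-8.2,1],[0,-0.05,0,0,1],[0,-0.05,0,0,1]]' 30
python3 - <<'E'
from h import *
from scipy.spatial.transform import Rotation as R
st=monitor.get_state();print(np.round(R.from_rotvec(st['tool_rot']).as_matrix(),3))
E
```

```text
time: 0.65
position: [0.3008, 0.5617, 0.2337]
tool_rot: [0.037, -3.139, 0.001]
wrist_force: [0.7, -0.4, 0.3]
opening: 0.0931
[[-1.    -0.024 -0.003]
 [-0.024  1.    -0.001]
 [ 0.003 -0.001 -1.   ]]
```

```bash
python3 -m handwheel '[[-0.01,-0.05,0,1.4,1],[0,-0.05,0,0,1],[0,-0.05,0,0,1],[0,-0.05,0,0,1],[0,-0.05,0,0,1]]'; python3 -m handwheel '[[-0.03,-0.04,-0.01,0,1],[-0.05,-0.02,-0.01,0,1],[-0.05,-0.02,-0.01,0,1],[-0.05,-0.02,-0.01,0,1],[-0.05,-0.02,0,0,1]]';python3 -m handwheel '[[-0.05,-0.02,0,0,1],[-0.05,0,0,0,1],[-0.05,0,0,0,1],[-0.05,0,0,0,1],[0,0,0,0,1]]'
python3 - <<'E'
from h import *
cap('wrist','wrist1');print(monitor.get_state()['position'])
E
```

```text
time: 1.15
position: [0.3104, 0.3119, 0.2328]
tool_rot: [-0.001, -3.138, 0.004]
wrist_force: [1.1, 0.1, -0.2]
opening: 0.0929
time: 1.65
position: [0.521, 0.1916, 0.2714]
tool_rot: [0.005, -3.136, 0.008]
wrist_force: [-0.5, 1.7, 0.9]
opening: 0.0932
time: 2.15
position: [0.7219, 0.1658, 0.269]
tool_rot: [-0.008, -3.138, 0.012]
wrist_force: [0.5, 0.1, -0.0]
opening: 0.0929
[0.71927241 0.16622401 0.2690361 ]
```

View pics/wrist1.png

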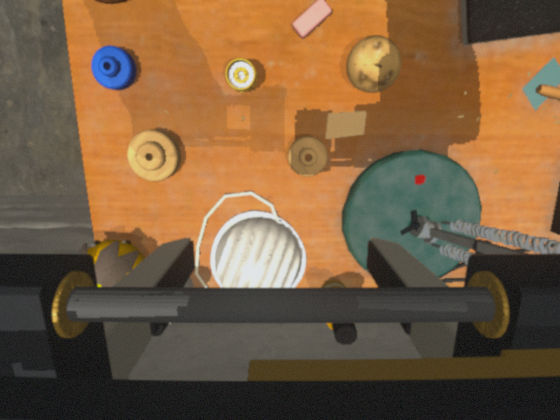

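```bash
cat >> h.py <<'E'
def hcirc(d,xy,z0,z1,rmax=0.06):
    P=cloud(d).reshape(-1,3); P=P[~np.isnan(P[:,0])]
    m=(P[:,2]>z0)&(P[:,2]<z1)&(np.hypot(P[:,0]-xy[0],P[:,1]-xy[1])<rmax)
    Q=P[m][:,:2]
    if len(Q)<5: return None
    c,r=cv2.minEnclosingCircle(((Q-np.array(xy))*1000).astype(np.float32))
    return np.round(np.array(c)/1000+xy,4),round(r,1),len(Q),np.round(np.median(P[m][:,2]),4)
E
python3 - <<'E'
from h import *
d=load('wrist')
for n,u,v in [('wide',153,155),('narrow',308,156),('lh',240,73),('blue',113,68),('gourd',373,64)]:
    p=at_d(d,u,v); print(n,np.round(p,4)); 
    for z0,z1 in [(.006,.014),(.014,.022),(.022,.03),(.03,.04)]: print('  ',z0,hcirc(d,p[:2],z0,z1))
E
```

```text
wide [0.686  0.0151 0.0288]
   0.006 (array([0.6862, 0.0209]), 28.9, 98, np.float64(0.0103))
   0.014 (array([0.6875, 0.0096]), 31.3, 1417, np.float64(0.0202))
   0.022 (array([0.6873, 0.0105]), 28.2, 657, np.float64(0.028))
   0.03 None
narrow [6.908e-01 1.989e-01 4.000e-04]
   0.006 (array([0.6827, 0.189 ]), 15.7, 12, np.float64(0.0118))
   0.014 (array([0.69  , 0.1971]), 24.0, 978, np.float64(0.0183))
   0.022 (array([0.6902, 0.1973]), 11.0, 236, np.float64(0.0259))
   0.03 None
lh [0.5957 0.1197 0.0228]
   0.006 None
   0.014 (array([0.6024, 0.127 ]), 15.5, 24, np.float64(0.0201))
   0.022 (array([0.5994, 0.1222]), 16.6, 578, np.float64(0.0262))
   0.03 (array([0.5982, 0.1208]), 17.1, 253, np.float64(0.0339))
blue [ 0.5887 -0.0229  0.0261]
   0.006 (array([ 0.587 , -0.0259]), 23.3, 130, np.float64(0.0104))
   0.014 (array([ 0.5866, -0.0295]), 24.9, 1138, np.float64(0.0184))
   0.022 (array([ 0.5858, -0.0296]), 11.3, 282, np.float64(0.0259))
   0.03 None
gourd [0.5902 0.2638 0.0415]
   0.006 None
   0.014 (array([0.5877, 0.2686]), 30.1, 107, np.float64(0.02))
   0.022 (array([0.5871, 0.2693]), 30.4, 477, np.float64(0.0271))
   0.03 (array([0.5871, 0.2692]), 27.1, 1477, np.float64(0.0362))
```

```bash
python3 -m handwheel '[[0.05,-0.05,0.02,0,1],[0.05,-0.05,0.02,0,1],[0.05,-0.05,0.02,0,1],[0.034,-0.046,0.01,0,1],[0,0,0,0,1]]'
python3 - <<'E'
from h import *
d=cap('wrist','wrist2');print(monitor.get_state()['position'])
P=cloud(d)
for z0,z1 in [(.02,.026),(.022,.027),(.0295,.036)]: print(z0,hcirc(d,(.464,-.03),z0,z1))
E
```

```text
time: 2.7
position: [0.5753, 0.0218, 0.2181]
tool_rot: [0.001, -3.131, 0.01]
wrist_force: [0.6, -0.1, -0.4]
opening: 0.0931
[0.57735093 0.02483802 0.21873891]
0.02 (array([ 0.463 , -0.0277]), 38.9, 3266, np.float64(0.0245))
0.022 (array([ 0.4628, -0.0278]), 37.3, 3234, np.float64(0.0245))
0.0295 (array([ 0.4628, -0.0278]), 20.0, 1320, np.float64(0.0323))
```

View pics/wrist2.png

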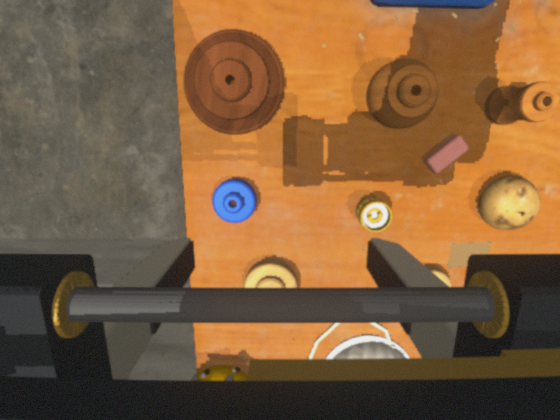

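```bash
cat >> h.py <<'E'
from scipy.spatial.transform import Rotation as Rn
def tool():
    st=monitor.get_state(); M=Rn.from_rotvec(st['tool_rot']).as_matrix()
    print('t',round(st['time'],2),'p',np.round(st['position'],4),'open',round(st['opening'],4),'F',np.round(st['wrist_force'],1),'zaxis mrad',np.round(M[:2,2]*1000,1),'yaw deg',round(np.degrees(np.arctan2(M[1,0],-M[0,0])),2),'q7',round(st['q'][6],2))
    return st,M
def go(p):
    st,M=tool(); print('rows shift total (tool):',np.round(M.T@(np.asarray(p)-st['position']),4))
E
python3 - <<'E'
from h import *
tool(); d=load('wrist')
print('belly',[hcirc(d,(.475,.13),a,b,.05) for a,b in[(.059,.065),(.0675,.073)]])
print('neck',[hcirc(d,(.484,.26),a,b,.05) for a,b in[(.053,.059),(.0615,.067)]])
print('lh',[hcirc(d,(.599,.121),a,b,.05) for a,b in[(.031,.037)]])
go((.757,.012,.21))
E
```

```text
t 2.75 p [0.5774 0.0248 0.2187] open 0.0927 F [-0.4  0.5  0.1] zaxis mrad [-8.5 -4.4] yaw deg -0.16 q7 1.4
belly [(array([0.4768, 0.1363]), 23.6, 1350, np.float64(0.0624)), (array([0.4763, 0.1367]), 14.2, 778, np.float64(0.0701))]
neck [(array([0.4834, 0.2582]), 18.5, 1000, np.float64(0.0563)), (array([0.4832, 0.2579]), 8.6, 179, np.float64(0.0634))]
lh [(array([0.5984, 0.1204]), 17.1, 258, np.float64(0.0339))]
t 2.75 p [0.5774 0.0248 0.2187] open 0.0927 F [-0.4  0.5  0.1] zaxis mrad [-8.5 -4.4] yaw deg -0.16 q7 1.4
rows shift total (tool): [-0.1797 -0.0133  0.0073]
```

```bash
python3 - <<'E'
from h import *
d=load('wrist')
print('blue',hcirc(d,(.5866,-.0295),.0235,.03,.03),'lh')
d0=np.load('last_wrist.npz')
go((.6875,.0097,.1))
E
python3 -m handwheel '[[-0.04,-0.006,0.02,0,1],[-0.04,-0.006,0.03,0,1],[-0.02,-0.003,0.03,0,1],[0,0,0,0,1]]'; python3 -c "
from h import *
go((.6875,.0097,.1))"
```

```text
blue (array([ 0.5861, -0.0295]), 11.0, 273, np.float64(0.026)) lh
t 2.75 p [0.5774 0.0248 0.2187] open 0.0927 F [-0.4  0.5  0.1] zaxis mrad [-8.5 -4.4] yaw deg -0.16 q7 1.4
rows shift total (tool): [-0.1111 -0.0149  0.1179]
time: 3.15
position: [0.6803, 0.0149, 0.1395]
tool_rot: [0.012, -3.139, 0.001]
wrist_force: [-1.1, 0.0, 0.0]
opening: 0.0931
t 3.15 p [0.6803 0.0149 0.1395] open 0.0931 F [-1.1  0.   0. ] zaxis mrad [-2.1 -0.8] yaw deg -0.43 q7 1.44
rows shift total (tool): [-0.0072 -0.0053  0.0395]
```

```bash
python3 -m handwheel '[[-0.007,-0.005,0.03,0.4,1],[0,0,0,0,1],[0,0,0,0,1]]'; python3 -c "
from h import *
go((.6875,.0097,.1))"; python3 -m handwheel '[[0,0,0,0,1]]' ; python3 -c "
from h import *
go((.6875,.0097,.1)); cap('wrist','wrist3'); tool()"; python3 -m handwheel '[[0,0,0,0,1]]'
```

```text
time: 3.45
position: [0.6871, 0.0143, 0.1117]
tool_rot: [0.006, -3.14, -0.002]
wrist_force: [-0.6, -0.9, 1.0]
opening: 0.0932
t 3.45 p [0.6871 0.0143 0.1117] open 0.0932 F [-0.6 -0.9  1. ] zaxis mrad [-1.5  1.3] yaw deg -0.23 q7 1.44
rows shift total (tool): [-0.0004 -0.0046  0.0117]
time: 3.55
position: [0.6868, 0.0152, 0.1135]
tool_rot: [0.008, -3.141, -0.003]
wrist_force: [-0.2, 0.0, -0.2]
opening: 0.0928
t 3.55 p [0.6868 0.0152 0.1135] open 0.0928 F [-0.2  0.  -0.2] zaxis mrad [-0.5  1.8] yaw deg -0.28 q7 1.44
rows shift total (tool): [-0.0007 -0.0055  0.0135]
t 3.6 p [0.6872 0.0154 0.114 ] open 0.0927 F [-0.2  0.7  0.3] zaxis mrad [0.5 2. ] yaw deg -0.29 q7 1.44
time: 3.7
position: [0.6874, 0.0158, 0.1156]
tool_rot: [-0.008, 3.139, 0.003]
wrist_force: [0.3, -0.1, -0.5]
opening: 0.0931
```

View pics/wrist3.png

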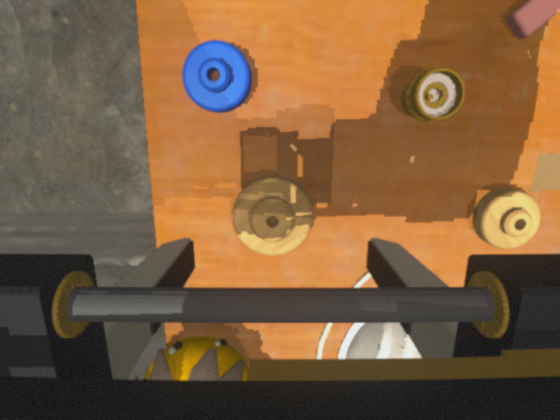

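```bash
python3 -c "
from h import *
d=load('wrist');print(hcirc(d,(.6875,.0097),.0165,.0235),hcirc(d,(.6875,.0097),.0262,.032))"; python3 -m handwheel '[[0,-0.006,0.03,0.3,1],[0,-0.0005,0.02,0,1],[0,0,0.0015,0,1],[0,0,0.0015,0,1]]'; python3 -c "
from h import *
go((.6872,.0097,.022))"
```

```text
(array([0.688 , 0.0095]), 31.0, 3371, np.float64(0.0203)) (array([0.6878, 0.0095]), 17.0, 1412, np.float64(0.0283))
time: 4.1
position: [0.69, 0.0102, 0.0678]
tool_rot: [-0.001, 3.131, 0.005]
wrist_force: [-0.4, 0.4, 0.8]
opening: 0.0932
t 4.1 p [0.69   0.0102 0.0678] open 0.0932 F [-0.4  0.4  0.8] zaxis mrad [10.9  3.2] yaw deg -0.04 q7 1.44
rows shift total (tool): [ 0.0033 -0.0007  0.0458]
```

```bash
python3 -m handwheel '[[0.003,-0.0007,0.015,0,1],[0,0,0.015,0,1],[0,0,0.008,0,1],[0,0,0.0015,0,1]]'; python3 -c "
from h import *
go((.6878,.0097,.022))"
```

```text
time: 4.5
position: [0.6883, 0.01, 0.0279]
tool_rot: [-0.002, 3.127, 0.006]
wrist_force: [-0.0, 0.5, -0.4]
opening: 0.0932
t 4.5 p [0.6883 0.01   0.0279] open 0.0932 F [-0.   0.5 -0.4] zaxis mrad [14.2  3.7] yaw deg -0.06 q7 1.44
rows shift total (tool): [ 0.0006 -0.0004  0.0058]
```

```bash
python3 -m handwheel '[[0.0006,-0.0004,0.006,0,1],[0,0,0.0012,0,0.3],[0,0,0.001,0,-1],[0,0,0.001,0,-1],[0,0,0.001,0,-1]]' 20; python3 -c "
from h import *
go((.6878,.0097,.022))"; python3 -m handwheel '[[0,0,0.001,0,-1],[0,0,0.001,0,-1],[0,0,0.0,0,-1],[0,0,0.000,0,-1]]' ; python3 -c "
from h import *
go((.6878,.0097,.022));cap('wrist','wrist4')"
```

```text
time: 5.0
position: [0.6893, 0.0059, 0.0195]
tool_rot: [0.003, 3.125, -0.0]
wrist_force: [-0.3, 1.3, 4.9]
opening: 0.0657
t 5.0 p [0.6893 0.0059 0.0195] open 0.0657 F [-0.3  1.3  4.9] zaxis mrad [16.9 -0.1] yaw deg 0.09 q7 1.43
rows shift total (tool): [ 0.0015  0.0038 -0.0025]
time: 5.4
position: [0.6902, 0.0058, 0.0203]
tool_rot: [0.003, 3.122, 0.0]
wrist_force: [-0.5, -0.6, -0.5]
opening: 0.0613
t 5.4 p [0.6902 0.0058 0.0203] open 0.0613 F [-0.5 -0.6 -0.5] zaxis mrad [19.2  0.1] yaw deg 0.11 q7 1.43
rows shift total (tool): [ 0.0023  0.0038 -0.0018]
```

View pics/wrist4.png

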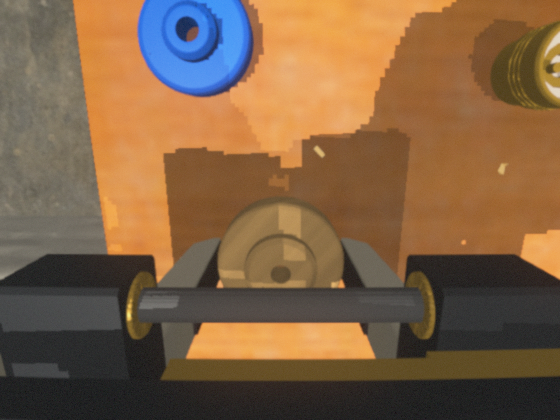

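```bash
python3 -c "
from h import *
d=load('wrist');print(hcirc(d,(.688,.0097),.0165,.0235,.036),hcirc(d,(.688,.0097),.0262,.032,.03))
im=d['image'][190:300,180:380];cv2.imwrite('pics/w4c.png',cv2.resize(im,(800,440),interpolation=cv2.INTER_CUBIC)[:,:,::-1]); print(proj(d,(.688,.0095,.0283)),proj(d,(.6902,.0058,.0283)))"
```

```text
(array([0.6878, 0.0097]), 35.9, 6187, np.float64(0.021)) (array([0.6872, 0.0144]), 25.3, 2943, np.float64(0.0289))
[287.65776546 271.73779385] [279.58656007 276.12956672]
```

View pics/w4c.png

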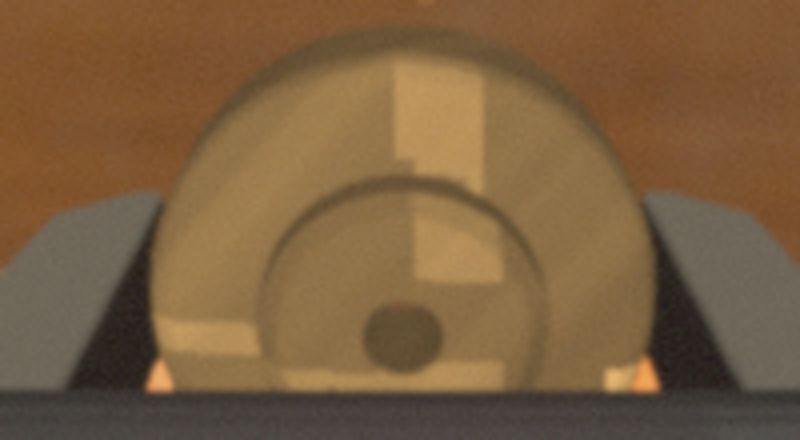

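```bash
python3 -c "
from h import *
d=load('wrist');st,M=tool(); c=at_z(d,280.8,274.3,.0288); print(c,c-st['position'], M.T@(c-st['position']))
"; python3 -m handwheel '[[0,0,-0.02,0,-1],[0,0,-0.04,0,-1],[0,0,-0.04,0,-1],[0.04,0,-0.03,0,-1],[0.04,-0.01,0,0,-1]]';  python3 -c "
from h import *
go((.54,-.025,.17))"
```

```text
t 5.45 p [0.6901 0.0058 0.0202] open 0.0613 F [ 0.1  0.1 -0.9] zaxis mrad [19.2  0.1] yaw deg 0.12 q7 1.43
[0.68903023 0.00635908 0.0288    ] [-0.00111932  0.00054352  0.00856603] [ 0.00095608  0.00054222 -0.00858586]
time: 5.95
position: [0.6106, -0.0023, 0.1505]
tool_rot: [0.0, 3.121, 0.002]
wrist_force: [-1.3, 0.7, -1.5]
opening: 0.0608
t 5.95 p [ 0.6106 -0.0023  0.1505] open 0.0608 F [-1.3  0.7 -1.5] zaxis mrad [20.5  1.3] yaw deg 0.01 q7 1.44
rows shift total (tool): [ 0.0702 -0.0227 -0.021 ]
```

```bash
python3 -m handwheel '[[0.04,-0.015,-0.01,0,-1],[0.03,-0.008,-0.01,0,-1]]';  python3 -c "
from h import *
tool(); cap('wrist','wrist5');go((.4628,-.0278,.15))
d=load('wrist')
for z0,z1 in [(.021,.0275),(.0295,.036)]: print(z0,hcirc(d,(.464,-.03),z0,z1))
im=d['image'][190:300,180:380];cv2.imwrite('pics/w5c.png',cv2.resize(im,(800,440),interpolation=cv2.INTER_CUBIC)[:,:,::-1])
"
```

```text
time: 6.15
position: [0.5367, -0.0256, 0.1696]
tool_rot: [-0.001, 3.121, 0.002]
wrist_force: [-0.2, 0.1, -0.2]
opening: 0.0609
t 6.15 p [ 0.5367 -0.0256  0.1696] open 0.0609 F [-0.2  0.1 -0.2] zaxis mrad [20.8  1.2] yaw deg -0.05 q7 1.47
t 6.2 p [ 0.5319 -0.0272  0.1706] open 0.0609 F [-6.8 -1.8 -0.9] zaxis mrad [17.3  0.3] yaw deg 0.04 q7 1.47
rows shift total (tool): [ 0.0695 -0.0007  0.0194]
0.021 (array([ 0.4629, -0.0276]), 37.9, 4199, np.float64(0.0244))
0.0295 (array([ 0.4628, -0.0276]), 20.1, 1768, np.float64(0.0323))
```

View pics/wrist5.png

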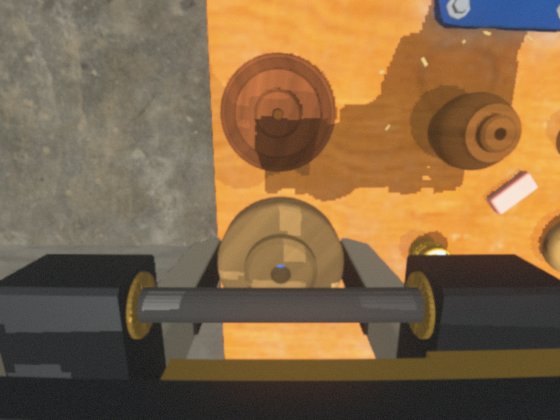

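View pics/w5c.png

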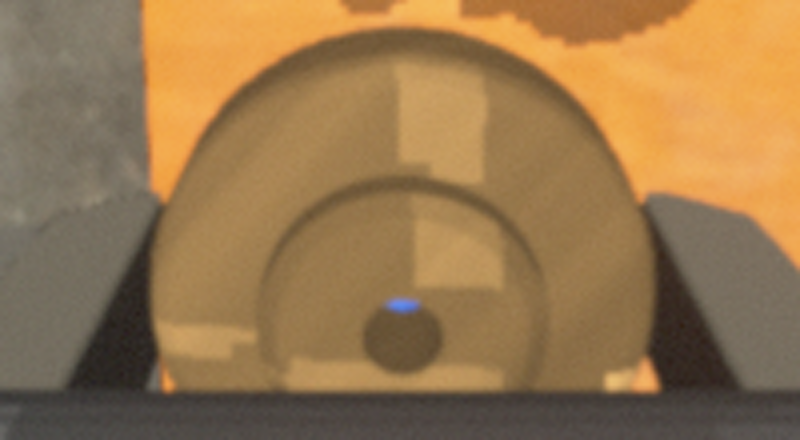

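```bash
python3 -m handwheel '[[0.035,0,0.01,0,-1],[0.032,0,0.03,0,-1],[0,0,0.03,0,-1],[0,0,0.01,0,-1]]';  python3 -c "
from h import *
go((.4639,-.0282,.075))"
```

```text
time: 6.6
position: [0.466, -0.0279, 0.0914]
tool_rot: [0.004, 3.114, 0.001]
wrist_force: [-0.1, 0.1, -0.5]
opening: 0.0613
t 6.6 p [ 0.466  -0.0279  0.0914] open 0.0613 F [-0.1  0.1 -0.5] zaxis mrad [27.1  0.7] yaw deg 0.16 q7 1.44
rows shift total (tool): [ 0.0026 -0.0003  0.0163]
```

```bash
for i in 1 2; do python3 -m handwheel '[[0,0,0,0,-1],[0,0,0,0,-1]]' >/dev/null;  python3 -c "
from h import *
tool()"; done; python3 -m handwheel '[[-0.04,0,0,0,-1]]'>/dev/null;  python3 -c "
from h import *
tool()"; python3 -m handwheel '[[-0.04,0,0,0,-1]]'>/dev/null;  python3 -c "
from h import *
tool()";python3 -m handwheel '[[0,0,0,0,-1]]'>/dev/null;  python3 -c "
from h import *
tool()"; python3 -m handwheel '[[0,0,0,0,-1]]'>/dev/null;  python3 -c "
from h import *
tool()"
```

```text
t 6.8 p [ 0.4666 -0.0277  0.0907] open 0.0614 F [-0.1 -0.1 -1.1] zaxis mrad [25.1  0.5] yaw deg 0.15 q7 1.44
t 7.0 p [ 0.4684 -0.0276  0.0921] open 0.061 F [-0.6  0.  -1. ] zaxis mrad [27.9  0.7] yaw deg 0.15 q7 1.44
t 7.1 p [ 0.5042 -0.028   0.0935] open 0.0614 F [ 0.9 -0.5 -1.4] zaxis mrad [22.4  0.1] yaw deg 0.14 q7 1.45
t 7.2 p [ 0.5455 -0.0282  0.0956] open 0.0612 F [-0.7 -0.2 -0.7] zaxis mrad [23.6  0.2] yaw deg 0.14 q7 1.46
t 7.3 p [ 0.5513 -0.0279  0.0968] open 0.061 F [-0.2 -0.3 -0.6] zaxis mrad [30.3  0.7] yaw deg 0.15 q7 1.46
t 7.4 p [ 0.5517 -0.028   0.0972] open 0.061 F [-0.7  0.1 -0.3] zaxis mrad [31.   0.7] yaw deg 0.16 q7 1.46
```

```bash
cat >> h.py <<'E'
def hold(n=4):
    for i in range(n): vision.capture('wrist')
E
python3 -c "
from h import *
hold(3);tool()"; python3 -m handwheel '[[0.02,0,0,0,-1]]'>/dev/null;  python3 -c "
from h import *
tool();hold(2);tool();hold(2);tool()"; python3 -m handwheel '[[-0.05,0,0,0,-1],[0,0,0,0,-1]]'>/dev/null;  python3 -c "
from h import *
tool();hold(2);tool();hold(2);tool()"
```

```text
t 7.55 p [ 0.5506 -0.0279  0.097 ] open 0.0611 F [ 0.5 -0.1 -1.2] zaxis mrad [30.   0.7] yaw deg 0.15 q7 1.46
t 7.65 p [ 0.5319 -0.0277  0.0967] open 0.0614 F [-1.1 -0.2 -0.6] zaxis mrad [32.4  0.9] yaw deg 0.15 q7 1.45
t 7.75 p [ 0.5271 -0.0281  0.0963] open 0.0609 F [ 0.8 -0.4 -0.8] zaxis mrad [26.3  0.3] yaw deg 0.15 q7 1.45
t 7.85 p [ 0.5303 -0.0279  0.0967] open 0.061 F [ 0.4 -0.4 -1.9] zaxis mrad [29.8  0.6] yaw deg 0.15 q7 1.45
t 8.05 p [ 0.5819 -0.0279  0.0988] open 0.0611 F [-0.5  0.4 -0.9] zaxis mrad [30.4  0.7] yaw deg 0.12 q7 1.46
t 8.15 p [ 0.5753 -0.0284  0.0976] open 0.0612 F [-0.1 -0.5 -0.8] zaxis mrad [22.2  0. ] yaw deg 0.14 q7 1.46
t 8.25 p [ 0.5739 -0.0284  0.0975] open 0.0615 F [-0.1  0.3 -1.3] zaxis mrad [20.9 -0.1] yaw deg 0.14 q7 1.46
```

```bash
cat > hold.sh <<'E'
python3 -c "
import sys
from h import *
hold(int('$1'));go(($2))"
E
python3 -m handwheel '[[0.05,0,0,0,-1]]'>/dev/null; bash hold.sh 4 .4639,-.0282,.07; python3 -m handwheel '[[0.05,0,0.01,0,-1]]'>/dev/null; bash hold.sh 5 .4639,-.0282,.07
```

```text
t 8.55 p [ 0.5229 -0.0284  0.0966] open 0.0613 F [ 0.5  0.3 -0.4] zaxis mrad [19.9 -0.2] yaw deg 0.13 q7 1.45
rows shift total (tool): [0.0595 0.0001 0.0254]
t 8.9 p [ 0.4767 -0.0282  0.0864] open 0.061 F [-0.1 -0.3 -0.3] zaxis mrad [21.5 -0.1] yaw deg 0.13 q7 1.44
rows shift total (tool): [ 0.0132 -0.0001  0.0161]
```

```bash
python3 -m handwheel '[[0.013,0,0.02,0,-1]]'>/dev/null; bash hold.sh 4 .4639,-.0282,.056; python3 -m handwheel '[[0,0,0.008,0,-1]]'>/dev/null; bash hold.sh 4 .4639,-.0282,.044
```

```text
t 9.2 p [ 0.4652 -0.0281  0.0661] open 0.0611 F [-0.   1.  -0.6] zaxis mrad [21.6 -0.1] yaw deg 0.12 q7 1.43
rows shift total (tool): [ 0.0015 -0.0001  0.0101]
t 9.5 p [ 0.4658 -0.0281  0.0581] open 0.0612 F [-0.3 -0.8 -0.8] zaxis mrad [21.8 -0.1] yaw deg 0.12 q7 1.43
rows shift total (tool): [ 0.0022 -0.0001  0.0141]
```

```bash
python3 -m handwheel '[[0.002,0,0.004,0,-1]]'>/dev/null; bash hold.sh 4 .4639,-.0282,.044; python3 -c "
from h import *
cap('wrist','w6')"; python3 -m handwheel '[[0,0,0.006,0,-1]]'>/dev/null; bash hold.sh 4 .4639,-.0282,.044
```

```text
t 9.8 p [ 0.4637 -0.028   0.054 ] open 0.0616 F [ 1.   0.1 -0.6] zaxis mrad [21.5 -0.1] yaw deg 0.12 q7 1.43
rows shift total (tool): [ 0.0001 -0.0002  0.01  ]
t 10.15 p [ 0.4638 -0.0281  0.0479] open 0.0608 F [ 0.3 -0.3 -1.2] zaxis mrad [21.1 -0.2] yaw deg 0.12 q7 1.43
rows shift total (tool): [-0.     -0.0001  0.0039]
```

```bash
python3 -m handwheel '[[0,0,0.003,0,-1]]'>/dev/null; bash hold.sh 3 .4639,-.0282,.044;  python3 -m handwheel '[[0,0,0.003,0,-1]]'>/dev/null; bash hold.sh 3 .4639,-.0282,.044
```

```text
t 10.4 p [ 0.4638 -0.0281  0.0447] open 0.0615 F [-0.4  0.3 -0.7] zaxis mrad [20.8 -0.2] yaw deg 0.12 q7 1.42
rows shift total (tool): [-0.0001 -0.0001  0.0007]
t 10.65 p [ 0.4639 -0.0281  0.0432] open 0.0611 F [-3.7  0.5 32.1] zaxis mrad [22.5 -0.3] yaw deg 0.12 q7 1.42
rows shift total (tool): [-0.     -0.0001 -0.0008]
```

```bash
python3 -m handwheel '[[0,0,-0.0005,0,1],[0,0,0,0,1],[0,0,0,0,1],[0,0,0,0,1]]'>/dev/null; bash hold.sh 2 .4639,-.0282,.16;  python3 -m handwheel '[[0,0,-0.03,0,1],[0,0,-0.04,0,1]]'; bash hold.sh 2 .54,-.0282,.17
```

```text
t 11.15 p [ 0.4643 -0.0281  0.0445] open 0.0922 F [-0.  -0.3 -0.6] zaxis mrad [24.3 -0.2] yaw deg 0.12 q7 1.42
rows shift total (tool): [-2.400e-03 -1.000e-04 -1.155e-01]
time: 11.35
position: [0.4607, -0.0278, 0.1115]
tool_rot: [0.002, 3.127, -0.001]
wrist_force: [0.4, -0.0, -0.5]
opening: 0.0928
t 11.45 p [ 0.4629 -0.028   0.1152] open 0.093 F [ 0.5 -0.3 -0.6] zaxis mrad [23.6 -0.2] yaw deg 0.11 q7 1.43
rows shift total (tool): [-0.0784 -0.     -0.0529]
```

```bash
python3 -m handwheel '[[-0.04,0.02,-0.03,0,1],[0,0,0,0,1]]'>/dev/null; bash hold.sh 3 .55,0,.17;  python3 -m handwheel '[[-0.04,0.01,-0.02,0,1],[0,0,0,0,1]]'>/dev/null; bash hold.sh 3 .55,0,.17; python3 -c "
from h import *
d=cap('wrist','w7');
for z0,z1 in [(.041,.047),(.0495,.056)]: print(z0,hcirc(d,(.464,-.03),z0,z1,.035))
for z0,z1 in [(.059,.065),(.0675,.073)]: print('belly',hcirc(d,(.4766,.1366),z0,z1,.05))
P=cloud(d).reshape(-1,3);m=(np.hypot(P[:,0]-.463,P[:,1]+.0277)<.03)&(P[:,2]>.04)&(P[:,2]<.047)
A=np.c_[P[m][:,:2],np.ones(m.sum())];print('plane',np.linalg.lstsq(A,P[m][:,2],rcond=None)[0])
"
```

```text
t 11.8 p [ 0.4918 -0.0127  0.1399] open 0.0931 F [ 0.3 -0.5  0.1] zaxis mrad [14.3 -2.2] yaw deg 0.28 q7 1.41
rows shift total (tool): [-0.0586  0.0129 -0.0293]
t 12.15 p [ 0.5232 -0.0053  0.1562] open 0.0932 F [0.1 0.1 0.3] zaxis mrad [-0.1 -4.7] yaw deg 0.4 q7 1.41
rows shift total (tool): [-0.0268  0.0054 -0.0138]
0.041 (array([ 0.4626, -0.0276]), 31.1, 3462, np.float64(0.0443))
0.0495 (array([ 0.4627, -0.0276]), 17.0, 1503, np.float64(0.0522))
belly (array([0.4764, 0.1364]), 23.8, 1913, np.float64(0.0623))
belly (array([0.4761, 0.1363]), 14.3, 1063, np.float64(0.0701))
plane [3.55976591e-05 7.22196857e-04 4.44016882e-02]
```

View pics/w7.png

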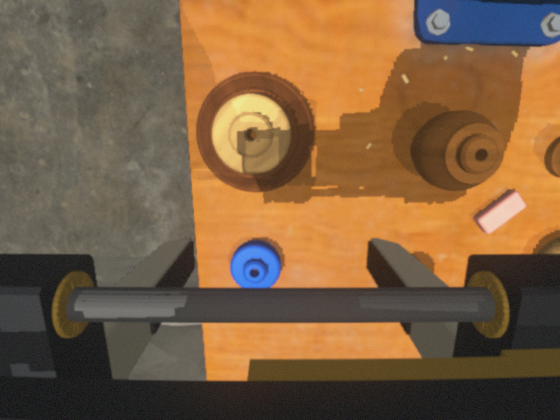

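```bash
python3 -m handwheel '[[0.01,0.045,0,-0.4,1],[0.015,0.045,0,0,1],[0.015,0.04,0,0,1]]'>/dev/null; bash hold.sh 4 .4763,.1364,.12
```

```text
t 12.7 p [0.4828 0.1197 0.1536] open 0.0931 F [ 0.2 -1.   0.1] zaxis mrad [-2.3 -8.3] yaw deg 0.6 q7 1.16
rows shift total (tool): [0.0066 0.0169 0.0335]
```

```bash
python3 -m handwheel '[[0.006,0.05,0,0,1]]'>/dev/null; bash hold.sh 4 .4763,.1364,.12; python3 -m handwheel '[[0,-0.035,0,0,1],[0,0,0,0,1]]'>/dev/null; bash hold.sh 5 .4763,.1364,.12
```

```text
t 13.0 p [0.4774 0.1682 0.1529] open 0.093 F [ 0.2 -0.8 -0.3] zaxis mrad [-2.6 -8.8] yaw deg 0.57 q7 1.08
rows shift total (tool): [ 0.0007 -0.0316  0.0332]
t 13.45 p [0.4779 0.1348 0.1531] open 0.093 F [-0.4 -0.1 -0.1] zaxis mrad [-1.6 -7.3] yaw deg 0.39 q7 1.14
rows shift total (tool): [0.0015 0.0018 0.033 ]
```

```bash
python3 -m handwheel '[[0.0015,0.0018,0.045,0,1]]'>/dev/null; bash hold.sh 3 .4763,.1364,.032; python3 -m handwheel '[[0,0,0.04,0,1]]'>/dev/null; bash hold.sh 3 .4763,.1364,.032
```

```text
t 13.7 p [0.4749 0.1362 0.1066] open 0.093 F [ 0.2 -0.6 -0.4] zaxis mrad [-6.4 -9.1] yaw deg 0.34 q7 1.12
rows shift total (tool): [-0.0019  0.0009  0.0745]
t 13.95 p [0.4738 0.1357 0.0665] open 0.0927 F [-0.8 -0.3  0.3] zaxis mrad [ -9.5 -10.4] yaw deg 0.31 q7 1.12
rows shift total (tool): [-0.0028  0.0011  0.0344]
```

```bash
python3 -m handwheel '[[-0.0025,0.001,0.018,0,1],[0,0,0.016,0,1]]'>/dev/null; bash hold.sh 4 .4763,.1364,.032; python3 -c "
from h import *
d=cap('wrist','w8');im=d['image'][150:300,180:380];cv2.imwrite('pics/w8c.png',cv2.resize(im,(800,600),interpolation=cv2.INTER_CUBIC)[:,:,::-1])"
```

```text
t 14.35 p [0.4776 0.1367 0.0372] open 0.0936 F [ 0.4 -0.5  0.6] zaxis mrad [-5.4 -9.1] yaw deg 0.33 q7 1.11
rows shift total (tool): [ 0.0013 -0.0003  0.0052]
```

View pics/w8.png

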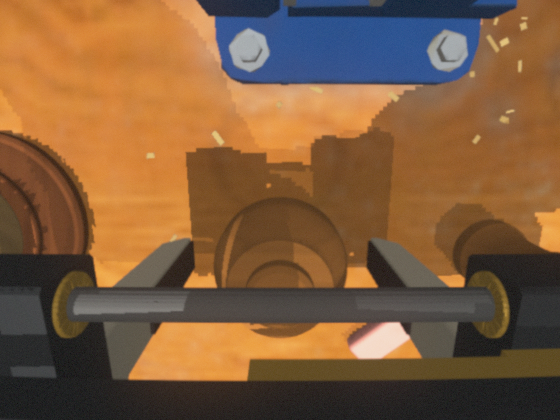

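Centred. I lower the last 5 mm and close.

```bash
python3 -m handwheel '[[0.0013,-0.0003,0.005,0,1]]'>/dev/null; bash hold.sh 2 .4763,.1364,.032; python3 -m handwheel '[[0,0,0.0005,0,-1],[0,0,0.0005,0,-1],[0,0,0.0005,0,-1]]' 25 ; bash hold.sh 3 .4763,.1364,.032;python3 -m handwheel '[[0,0,0,0,-1]]' ; bash hold.sh 3 .4763,.1364,.032; python3 -c "
from h import *
d=cap('wrist','w9');im=d['image'][150:300,180:380];cv2.imwrite('pics/w9c.png',cv2.resize(im,(800,600),interpolation=cv2.INTER_CUBIC)[:,:,::-1])"
```

```text
t 14.6 p [0.4764 0.1365 0.0327] open 0.0929 F [-0.5 -0.1  0.2] zaxis mrad [-4.4 -8.7] yaw deg 0.33 q7 1.11
rows shift total (tool): [ 0.0001 -0.      0.0007]
time: 14.9
position: [0.4765, 0.1364, 0.0317]
tool_rot: [-0.009, -3.137, 0.014]
wrist_force: [0.3, 0.0, 0.4]
opening: 0.0735
t 15.05 p [0.4764 0.1364 0.0316] open 0.0628 F [-0.5 -0.3  0.7] zaxis mrad [-4.3 -8.7] yaw deg 0.32 q7 1.11
rows shift total (tool): [ 0.0001 -0.0001 -0.0004]
time: 15.15
position: [0.4764, 0.1364, 0.0316]
tool_rot: [-0.009, -3.137, 0.014]
wrist_force: [-0.0, 0.2, 1.6]
opening: 0.0628
t 15.3 p [0.4765 0.1365 0.0316] open 0.0626 F [-0.3 -0.3  0.2] zaxis mrad [-4.2 -8.6] yaw deg 0.33 q7 1.11
rows shift total (tool): [ 0.0002 -0.0001 -0.0004]
```

View pics/w9c.png

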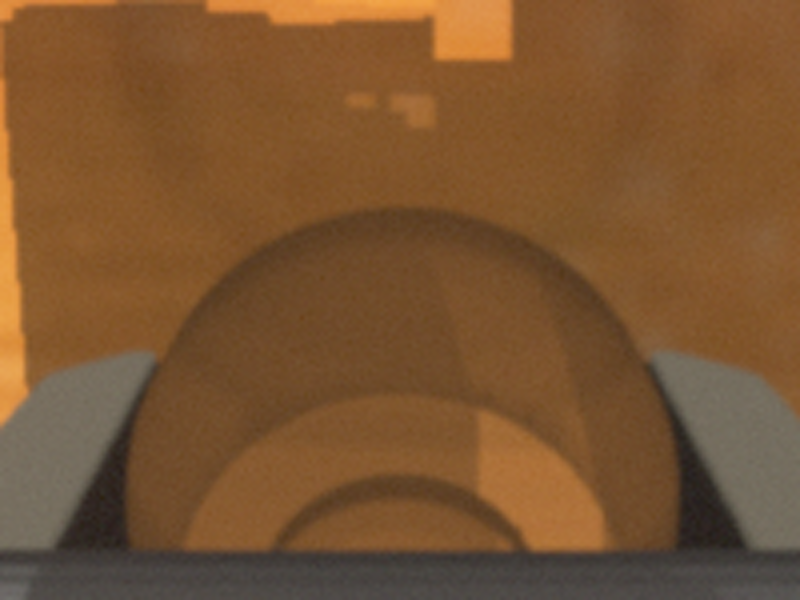

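```bash
python3 -m handwheel '[[0,0,-0.02,0,-1],[0,0,-0.04,0,-1],[0,0,-0.03,0,-1]]'>/dev/null; bash hold.sh 4 .4629,-.0275,.11; python3 -m handwheel '[[0,-0.045,0,0,-1],[0.003,-0.045,0,0,-1],[0.002,-0.04,0,0,-1]]'>/dev/null; bash hold.sh 4 .4629,-.0275,.11
```

```text
t 15.85 p [0.475  0.1368 0.119 ] open 0.063 F [-0.1 -0.2 -2.4] zaxis mrad [-10.9 -11.2] yaw deg 0.3 q7 1.12
rows shift total (tool): [ 0.0111 -0.1642  0.011 ]
t 16.35 p [0.4697 0.0109 0.1167] open 0.0631 F [ 0.9 -0.4 -2.2] zaxis mrad [-13.4  -8.6] yaw deg -0.25 q7 1.34
rows shift total (tool): [ 0.0069 -0.0383  0.0071]
```

```bash
python3 -m handwheel '[[-0.04,-0.037,0,0,-1]]'>/dev/null; bash hold.sh 4 .4629,-.0275,.11; python3 -m handwheel '[[0.048,0,0,0,-1],[0,0,0,0,-1]]'>/dev/null; bash hold.sh 5 .4629,-.0275,.11
```

```text
t 16.65 p [ 0.5069 -0.0221  0.1156] open 0.0632 F [-0.9  1.1 -1.2] zaxis mrad [-14.1  -8.3] yaw deg -0.25 q7 1.41
rows shift total (tool): [ 0.0439 -0.0052  0.0063]
t 17.1 p [ 0.4647 -0.0193  0.1157] open 0.0633 F [-0.3 -0.4 -1.6] zaxis mrad [-7.4 -6.4] yaw deg -0.44 q7 1.39
rows shift total (tool): [ 0.0018 -0.0082  0.0058]
```

```bash
python3 -m handwheel '[[0.002,-0.0085,0.02,0,-1]]'>/dev/null; bash hold.sh 4 .4629,-.0275,.088; python3 -m handwheel '[[0,0,0.005,0,-1]]'>/dev/null; bash hold.sh 4 .4629,-.0275,.088
```

```text
t 17.4 p [ 0.4627 -0.0277  0.0957] open 0.0627 F [-1.2 -0.6 -0.7] zaxis mrad [-8.4 -6.4] yaw deg -0.43 q7 1.4
rows shift total (tool): [-0.0002  0.0002  0.0077]
t 17.7 p [ 0.4628 -0.0275  0.0909] open 0.0628 F [ 0.2 -0.1 -1.4] zaxis mrad [-8.3 -6.3] yaw deg -0.44 q7 1.4
rows shift total (tool): [-0.0002  0.0001  0.0029]
```

```bash
python3 -m handwheel '[[0,0,0.008,0,-1]]'>/dev/null; bash hold.sh 4 .4629,-.0275,.076; python3 -m handwheel '[[0,0,0.004,0,-1]]'>/dev/null; bash hold.sh 4 .4629,-.0275,.076;  python3 -m handwheel '[[0,0,0.003,0,-1]]'>/dev/null; bash hold.sh 4 .4629,-.0275,.076
```

```text
t 18.0 p [ 0.4625 -0.0276  0.0826] open 0.0629 F [ 0.6  0.4 -1.8] zaxis mrad [-8.9 -6.4] yaw deg -0.44 q7 1.39
rows shift total (tool): [-0.0004  0.0001  0.0066]
t 18.3 p [ 0.4624 -0.0276  0.0785] open 0.0632 F [ 0.1 -0.9 -1.4] zaxis mrad [-9.2 -6.4] yaw deg -0.45 q7 1.39
rows shift total (tool): [-0.0005  0.0001  0.0025]
t 18.6 p [ 0.4625 -0.0275  0.0755] open 0.0628 F [-0.7  0.4  1.7] zaxis mrad [-8.9 -6.4] yaw deg -0.45 q7 1.39
rows shift total (tool): [-0.0004  0.     -0.0005]
```

```bash
python3 -m handwheel '[[0,0,0.0015,0,-1]]'; bash hold.sh 3 .4629,-.0275,.076; python3 -m handwheel '[[0,0,-0.0002,0,1],[0,0,0,0,1],[0,0,0,0,1],[0,0,0,0,1]]'>/dev/null; bash hold.sh 2 .4629,-.0275,.19;  python3 -m handwheel '[[0,0,-0.03,0,1],[0,0,-0.04,0,1],[0,0,-0.02,0,1]]'; bash hold.sh 3 .56,.03,.21
```

```text
time: 18.7
position: [0.4626, -0.0276, 0.0751]
tool_rot: [0.012, -3.134, 0.01]
wrist_force: [-5.9, 0.6, 42.5]
opening: 0.0629
t 18.85 p [ 0.4626 -0.0276  0.0752] open 0.0629 F [-2.6  0.5 22.4] zaxis mrad [-7.6 -6.5] yaw deg -0.46 q7 1.39
rows shift total (tool): [-0.0003  0.     -0.0008]
t 19.35 p [ 0.463  -0.0276  0.0757] open 0.0926 F [ 0.7 -0.4  0.1] zaxis mrad [-6.3 -6.5] yaw deg -0.44 q7 1.39
rows shift total (tool): [ 0.0008 -0.0006 -0.1143]
time: 19.65
position: [0.4619, -0.0268, 0.165]
tool_rot: [0.013, -3.127, 0.01]
wrist_force: [0.8, -0.0, -1.0]
opening: 0.093
t 19.8 p [ 0.4622 -0.0269  0.1639] open 0.0928 F [-0.2 -0.3 -0.1] zaxis mrad [-13.2  -6.7] yaw deg -0.47 q7 1.42
rows shift total (tool): [-0.0977  0.0558 -0.0478]
```

```bash
python3 -m handwheel '[[-0.05,0.02,-0.03,0,1],[-0.05,0.03,-0.02,0,1]]'>/dev/null; bash hold.sh 4 .69,.1972,.12; python3 -c "
from h import *
d=cap('wrist','w10');
P=cloud(d).reshape(-1,3)
for z0,z1 in [(.103,.109),(.1115,.118)]: print(z0,hcirc(d,(.463,-.0277),z0,z1,.04))
m=(np.hypot(P[:,0]-.463,P[:,1]+.0277)<.02)&(P[:,2]>.103)&(P[:,2]<.109)
A=np.c_[P[m][:,:2],np.ones(m.sum())];print('plane',np.linalg.lstsq(A,P[m][:,2],rcond=None)[0])
"
```

```text
t 20.2 p [0.5425 0.016  0.2   ] open 0.0928 F [-0.7  0.2 -0.5] zaxis mrad [-25.5  -8.9] yaw deg -0.4 q7 1.37
rows shift total (tool): [-0.1507  0.1808  0.0746]
0.103 (array([ 0.4623, -0.027 ]), 23.9, 2058, np.float64(0.1063))
0.1115 (array([ 0.4621, -0.0272]), 14.1, 1182, np.float64(0.1141))
plane [0.00107907 0.00160988 0.10600772]
```

View pics/w10.png

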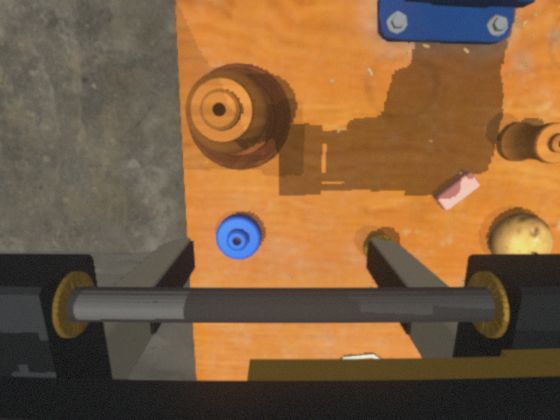

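```bash
python3 -m handwheel '[[-0.05,0.05,0,0,1]]'>/dev/null; bash hold.sh 3 .69,.1972,.12;python3 -m handwheel '[[-0.05,0.05,0,0,1]]'>/dev/null; bash hold.sh 3 .69,.1972,.12;python3 -m handwheel '[[-0.05,0.05,0.0,0,1]]'>/dev/null; bash hold.sh 3 .69,.1972,.12;python3 -m handwheel '[[-0.05,0.04,0.0,0,1]]'>/dev/null; bash hold.sh 3 .69,.1972,.12; python3 -m handwheel '[[0.05,0,0.0,0,1],[0,0,0,0,1]]'>/dev/null; bash hold.sh 4 .69,.1972,.12
```

```text
t 20.5 p [0.5772 0.0528 0.1975] open 0.0934 F [-1.1 -1.1 -0.5] zaxis mrad [-28.5  -8.9] yaw deg -0.47 q7 1.32
rows shift total (tool): [-0.1162  0.1442  0.0729]
t 20.75 p [0.6115 0.0886 0.1953] open 0.0928 F [-0.2 -0.2  0. ] zaxis mrad [-29.9  -8.6] yaw deg -0.58 q7 1.28
rows shift total (tool): [-0.0818  0.1084  0.072 ]
t 21.0 p [0.6459 0.1245 0.1932] open 0.0928 F [-0.5 -0.9 -0.5] zaxis mrad [-31.1  -8.4] yaw deg -0.68 q7 1.25
rows shift total (tool): [-0.0473  0.0728  0.0712]
t 21.25 p [0.6841 0.1561 0.1909] open 0.093 F [-1.  -1.6  1.3] zaxis mrad [-32.3  -8.5] yaw deg -0.73 q7 1.23
rows shift total (tool): [-0.0087  0.0416  0.0703]
t 21.65 p [0.6372 0.1518 0.1916] open 0.0933 F [ 0.6  0.  -0.1] zaxis mrad [-29.3  -9.6] yaw deg -0.47 q7 1.2
rows shift total (tool): [-0.0552  0.0456  0.0696]
```

```bash
python3 -m handwheel '[[-0.05,0.05,0,0,1]]'>/dev/null; bash hold.sh 3 .69,.1972,.12; python3 -m handwheel '[[0,0,0.02,0,1],[0,0,0.02,0,1],[0,0,0.02,0,1],[0,0,0,0,1],[0,0,0,0,1]]'>/dev/null; bash hold.sh 1 .69,.1972,.12;python3 -m handwheel '[[0,0,0.0,0,1],[0,0,0.0,0,1],[0,0,0.00,0,1],[0,0,0,0,1],[0,0,0,0,1]]'>/dev/null; bash hold.sh 1 .69,.1972,.12
```

```text
t 21.9 p [0.6743 0.1905 0.1899] open 0.0931 F [-0.9 -0.7 -0.1] zaxis mrad [-27.8  -8. ] yaw deg -0.58 q7 1.17
rows shift total (tool): [-0.0177  0.0071  0.0693]
t 22.45 p [0.6745 0.1861 0.1292] open 0.093 F [-0.3 -0.2 -0.3] zaxis mrad [-25.2  -9.2] yaw deg -0.4 q7 1.17
rows shift total (tool): [-0.0158  0.011   0.0087]
t 23.0 p [0.6762 0.1861 0.133 ] open 0.0925 F [-0.4 -0.7 -0. ] zaxis mrad [-20.3  -7.7] yaw deg -0.37 q7 1.17
rows shift total (tool): [-0.0142  0.0111  0.0127]
```

```bash
python3 -m handwheel '[[-0.015,0.011,0.01,0,1],[0,0,0.01,0,1],[0,0,0.01,0,1],[0,0,0.01,0,1],[0,0,0.01,0,1]]'>/dev/null; bash hold.sh 3 .6903,.1972,.022; python3 -c "
from h import *
d=cap('wrist','w11');print(hcirc(d,(.69,.1972),.0235,.03,.03),hcirc(d,(.69,.1972),.015,.0215,.03))"
```

```text
t 23.65 p [0.6897 0.1962 0.0813] open 0.0925 F [0.9 1.2 0.2] zaxis mrad [-20.2  -8.1] yaw deg -0.35 q7 1.15
rows shift total (tool): [-0.0018  0.0015  0.0593]
(array([0.6899, 0.1972]), 11.1, 712, np.float64(0.0259)) (array([0.6902, 0.1971]), 24.1, 2938, np.float64(0.0183))
```

View pics/w11.png

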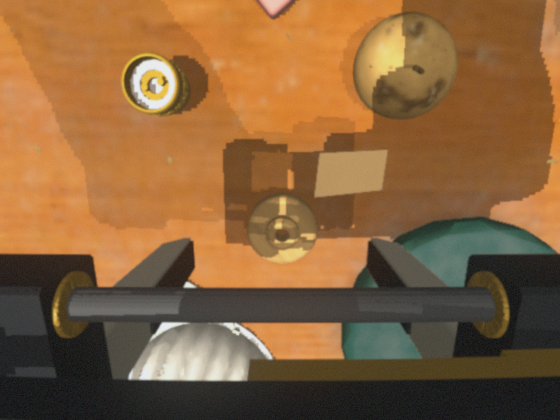

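```bash
python3 -m handwheel '[[-0.001,0.0015,0.025,0,0.5],[0,0,0.02,0,0.5]]'>/dev/null; bash hold.sh 3 .6901,.1972,.0215
```

```text
t 24.05 p [0.6926 0.1978 0.04  ] open 0.0717 F [ 0.5  1.2 -0.8] zaxis mrad [-14.3  -6.3] yaw deg -0.32 q7 1.15
rows shift total (tool): [ 0.0022 -0.0005  0.0185]
```

```bash
python3 -m handwheel '[[0.0022,-0.0005,0.018,0,0.5]]'>/dev/null; bash hold.sh 4 .6901,.1972,.0215
```

```text
t 24.35 p [0.6905 0.1973 0.0231] open 0.0697 F [ 0.1  0.2 -0.4] zaxis mrad [-13.6  -6.1] yaw deg -0.32 q7 1.15
rows shift total (tool): [ 0.0004 -0.0001  0.0016]
```

```bash
python3 -m handwheel '[[0.0004,0,0.0018,0,-1],[0,0,0.001,0,-1],[0,0,0.001,0,-1]]' 20 >/dev/null; bash hold.sh 5 .6901,.1972,.0215; python3 -m handwheel '[[0,0,0.0005,0,-1]]' 20 >/dev/null; python3 -c "
from h import *
tool();d=cap('wrist','w12');im=d['image'][190:300,180:380];cv2.imwrite('pics/w12c.png',cv2.resize(im,(800,440),interpolation=cv2.INTER_CUBIC)[:,:,::-1]);tool()"
```

```text
t 24.9 p [0.6919 0.1977 0.0223] open 0.047 F [0.  0.2 5.2] zaxis mrad [-9.8 -4.9] yaw deg -0.3 q7 1.14
rows shift total (tool): [ 0.0017 -0.0005  0.0008]
t 25.0 p [0.6919 0.1977 0.0223] open 0.0468 F [-2.4 -0.6  6.3] zaxis mrad [-9.7 -4.9] yaw deg -0.3 q7 1.14
t 25.05 p [0.6919 0.1977 0.0223] open 0.0468 F [-0.9 -0.7  6.6] zaxis mrad [-9.7 -4.9] yaw deg -0.3 q7 1.14
```

View pics/w12c.png

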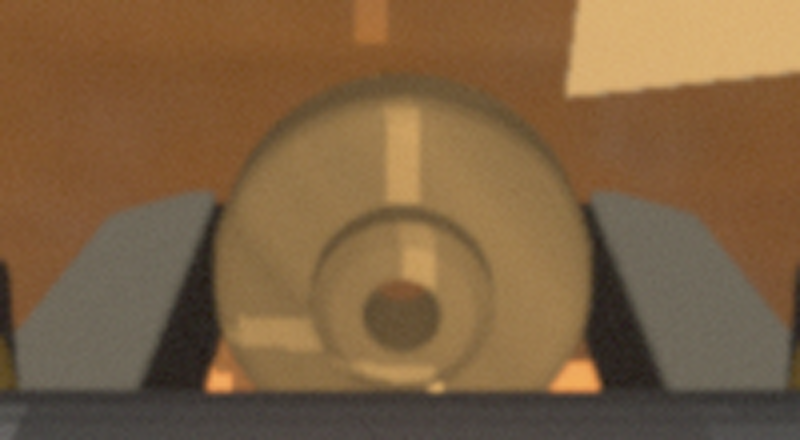

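```bash
python3 -c "
from h import *
d=load('wrist');st,M=tool();c=at_z(d,280.5,269.25,.0261);print(c,c-st['position'],M.T@(c-st['position']))"; python3 -m handwheel '[[0,0,-0.02,0,-1],[0,0,-0.04,0,-1],[0,0,-0.04,0,-1]]'>/dev/null; bash hold.sh 3 .4622,-.0271,.15
```

```text
t 25.05 p [0.6919 0.1977 0.0223] open 0.0468 F [-0.9 -0.7  6.6] zaxis mrad [-9.7 -4.9] yaw deg -0.3 q7 1.14
[0.69062832 0.19812385 0.0261    ] [-0.00125831  0.00042482  0.00378316] [ 0.00129275  0.00041328 -0.00377281]
t 25.5 p [0.6909 0.1978 0.1202] open 0.0472 F [ 0.9 -0.5 -1.5] zaxis mrad [-15.4  -6.7] yaw deg -0.32 q7 1.16
rows shift total (tool): [ 0.2304 -0.2238 -0.0248]
```

```bash
python3 -m handwheel '[[0.02,-0.02,-0.03,0,-1],[0.045,-0.045,-0.02,0,-1],[0.045,-0.045,0,0,-1]]'>/dev/null; bash hold.sh 3 .4635,-.0275,.165; python3 -m handwheel '[[0.045,-0.045,0,0,-1]]'>/dev/null; bash hold.sh 3 .4635,-.0275,.165
```

```text
t 25.95 p [0.5982 0.1063 0.1636] open 0.0469 F [ 1.3  1.  -1. ] zaxis mrad [-23.   -7.2] yaw deg -0.48 q7 1.24
rows shift total (tool): [ 0.1358 -0.1327  0.0026]
t 26.2 p [0.5645 0.0721 0.1638] open 0.0469 F [0.7 0.4 0.5] zaxis mrad [-25.7  -8.3] yaw deg -0.36 q7 1.27
rows shift total (tool): [ 0.1016 -0.0989  0.0022]
```

```bash
python3 -m handwheel '[[0.05,-0.05,0,0,-1],[0,0,0,0,-1]]'>/dev/null; bash hold.sh 3 .4635,-.0275,.165; python3 -m handwheel '[[0.05,-0.05,0,0,-1],[0,0,0,0,-1]]'>/dev/null; bash hold.sh 3 .4635,-.0275,.165
```

```text
t 26.55 p [0.5364 0.0442 0.1642] open 0.0468 F [ 0.5  0.  -1.3] zaxis mrad [-20.8  -4.1] yaw deg -0.74 q7 1.31
rows shift total (tool): [ 0.0739 -0.0708  0.001 ]
t 26.9 p [0.5071 0.0135 0.1649] open 0.047 F [ 0.2  0.1 -1. ] zaxis mrad [-14.3  -0.2] yaw deg -1.19 q7 1.37
rows shift total (tool): [ 0.0444 -0.04    0.0005]
```

```bash
python3 -m handwheel '[[0.048,-0.04,0,0,-1],[0,0,0,0,-1]]'>/dev/null; bash hold.sh 4 .4635,-.0275,.145;python3 -m handwheel '[[0.02,-0.018,0,0,-1]]'>/dev/null; bash hold.sh 4 .4635,-.0275,.145
```

```text
t 27.3 p [ 0.4752 -0.015   0.1655] open 0.0465 F [-0.1  0.2 -0.3] zaxis mrad [-7.2  3. ] yaw deg -1.64 q7 1.42
rows shift total (tool): [ 0.0119 -0.0122  0.0206]
t 27.6 p [ 0.4564 -0.0332  0.1656] open 0.0468 F [-0.1  1.   0.3] zaxis mrad [-6.7  3.2] yaw deg -1.64 q7 1.45
rows shift total (tool): [-0.0074  0.0054  0.0206]
```

```bash
python3 -m handwheel '[[-0.0075,0.0055,0.012,0,-1]]'>/dev/null; bash hold.sh 4 .4635,-.0275,.14;python3 -m handwheel '[[0,0,0.008,0,-1]]'>/dev/null; bash hold.sh 4 .4635,-.0275,.14
```

```text
t 27.9 p [ 0.4641 -0.0266  0.1529] open 0.0469 F [-0.6  0.6  0.1] zaxis mrad [-7.7  3.4] yaw deg -1.73 q7 1.44
rows shift total (tool): [ 0.0005 -0.001   0.0129]
t 28.2 p [ 0.4638 -0.0265  0.1446] open 0.0471 F [-0.7  0.  -0.3] zaxis mrad [-8.5  3.4] yaw deg -1.73 q7 1.43
rows shift total (tool): [ 0.0003 -0.001   0.0046]
```

```bash
python3 -m handwheel '[[0,-0.001,0.005,0,-1]]'>/dev/null; bash hold.sh 4 .4635,-.0275,.128;python3 -m handwheel '[[0,0,0.005,0,-1]]'>/dev/null; bash hold.sh 4 .4635,-.0275,.128; python3 -m handwheel '[[0,0,0.004,0,-1]]'>/dev/null; bash hold.sh 4 .4635,-.0275,.128
```

```text
t 28.5 p [ 0.4637 -0.0276  0.1395] open 0.0469 F [ 1.  -1.   0.1] zaxis mrad [-8.8  3.3] yaw deg -1.72 q7 1.43
rows shift total (tool): [0.0001 0.0001 0.0115]
t 28.8 p [ 0.4635 -0.0276  0.1344] open 0.0471 F [-0.7  0.6 -0.5] zaxis mrad [-9.1  3.3] yaw deg -1.73 q7 1.43
rows shift total (tool): [-0.      0.0001  0.0064]
t 29.1 p [ 0.4634 -0.0276  0.1303] open 0.0468 F [ 0.3 -0.1 -0.5] zaxis mrad [-9.4  3.3] yaw deg -1.72 q7 1.43
rows shift total (tool): [-0.0001  0.0001  0.0023]
```

```bash
python3 -m handwheel '[[0,0,0.0025,0,-1]]'>/dev/null; bash hold.sh 3 .4635,-.0275,.128;python3 -m handwheel '[[0,0,0.001,0,-1]]'>/dev/null; bash hold.sh 3 .4635,-.0275,.128
```

```text
t 29.35 p [ 0.4636 -0.0274  0.1279] open 0.0464 F [1.  0.4 3.5] zaxis mrad [-8.8  3.4] yaw deg -1.73 q7 1.43
rows shift total (tool): [ 0.0001 -0.0001 -0.0001]
t 29.6 p [ 0.4638 -0.0275  0.1277] open 0.0468 F [-3.  -0.4 14.9] zaxis mrad [-7.9  3.2] yaw deg -1.73 q7 1.43
rows shift total (tool): [ 0.0003 -0.     -0.0003]
```

```bash
python3 -m handwheel '[[0,0,-0.0003,0,1],[0,0,0,0,1],[0,0,0,0,1],[0,0,0,0,1]]'>/dev/null; bash hold.sh 2 .4635,-.0275,.23;  python3 -m handwheel '[[0,0,-0.03,0,1],[0,0,-0.04,0,1]]'>/dev/null; bash hold.sh 2 .56,.03,.24; python3 -m handwheel '[[-0.04,0.04,-0.03,0,1]]'>/dev/null; bash hold.sh 2 .56,.03,.24;python3 -m handwheel '[[-0.04,0.04,-0.01,0,1]]'>/dev/null; bash hold.sh 2 .56,.03,.24; python3 -c "
from h import *
d=cap('wrist','w13');
P=cloud(d).reshape(-1,3)
for z0,z1 in [(.121,.127),(.1295,.136)]: print(z0,hcirc(d,(.463,-.0277),z0,z1,.04))
m=(np.hypot(P[:,0]-.463,P[:,1]+.0277)<.021)&(P[:,2]>.121)&(P[:,2]<.127)
A=np.c_[P[m][:,:2],np.ones(m.sum())];print('plane',np.linalg.lstsq(A,P[m][:,2],rcond=None)[0])
print('neck',[hcirc(d,(.484,.26),a,b,.05) for a,b in[(.053,.059),(.0615,.067)]])
"
```

```text
t 30.1 p [ 0.4639 -0.0275  0.1281] open 0.0821 F [-0.   0.3 -0.1] zaxis mrad [-7.3  3.2] yaw deg -1.72 q7 1.43
rows shift total (tool): [ 0.0011  0.0004 -0.1019]
t 30.4 p [ 0.4649 -0.0277  0.1993] open 0.0929 F [ 0.9  0.5 -0.8] zaxis mrad [-7.3  3.3] yaw deg -1.73 q7 1.46
rows shift total (tool): [-0.0965  0.0549 -0.0412]
t 30.6 p [0.4981 0.0066 0.2231] open 0.0929 F [-0.3 -1.   0.1] zaxis mrad [-0.2  5.6] yaw deg -1.9 q7 1.41
rows shift total (tool): [-0.0627  0.0214 -0.0168]
t 30.8 p [0.5315 0.043  0.2313] open 0.0926 F [-0.7 -0.1 -0.4] zaxis mrad [4.6 8.4] yaw deg -2.15 q7 1.35
rows shift total (tool): [-0.028  -0.014  -0.0087]
0.121 (array([ 0.4623, -0.0271]), 24.0, 2485, np.float64(0.1243))
0.1295 (array([ 0.462 , -0.0273]), 11.3, 616, np.float64(0.132))
plane [-0.00173073  0.00134099  0.12531886]
neck [(array([0.4825, 0.2584]), 18.4, 807, np.float64(0.0563)), (array([0.4834, 0.2584]), 8.1, 153, np.float64(0.0636))]
```

View pics/w13.png

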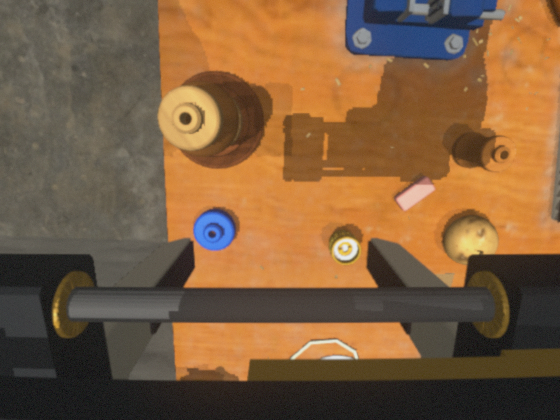

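```bash
python3 -m handwheel '[[0,0.05,0.02,0,1],[0,0.05,0.03,0,1]]'>/dev/null; bash hold.sh 3 .55,.255,.16;python3 -m handwheel '[[0,0.05,0.02,0,1]]'>/dev/null; bash hold.sh 3 .55,.255,.16;python3 -m handwheel '[[-0.01,0.05,0.0,0,1]]'>/dev/null; bash hold.sh 4 .483,.2584,.12; python3 -c "
from h import *
d=cap('wrist','w14');
print('neck',[hcirc(d,(.484,.26),a,b,.05) for a,b in[(.053,.059),(.0615,.067)]])
"
```

```text
t 31.2 p [0.5256 0.1292 0.1834] open 0.0932 F [ 0.3 -0.4 -0.5] zaxis mrad [-0.   3.7] yaw deg -1.89 q7 1.16
rows shift total (tool): [-0.0285  0.1248  0.0238]
t 31.45 p [0.5234 0.1741 0.1652] open 0.0928 F [ 0.3 -1.3  0.3] zaxis mrad [-1.9  3.6] yaw deg -2.07 q7 1.08
rows shift total (tool): [-0.0295  0.0799  0.0054]
t 31.75 p [0.5315 0.2217 0.1655] open 0.093 F [ 0.5  0.1 -0.1] zaxis mrad [-1.9  3. ] yaw deg -2.09 q7 1.02
rows shift total (tool): [0.047  0.0383 0.0457]
neck [(array([0.4831, 0.2591]), 18.1, 1362, np.float64(0.0564)), (array([0.4831, 0.2591]), 8.0, 242, np.float64(0.0635))]
```

View pics/w14.png

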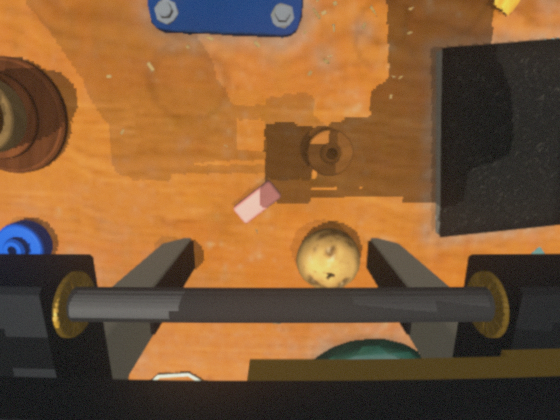

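```bash
python3 -m handwheel '[[0.048,0.0385,0.0,0,1]]'>/dev/null; bash hold.sh 4 .4831,.2591,.1;python3 -m handwheel '[[0,0,0.035,0,1],[0,0,0.03,0,1]]'>/dev/null; bash hold.sh 4 .4831,.2591,.0315
```

```text
t 32.1 p [0.4901 0.2502 0.166 ] open 0.0928 F [ 0.3 -0.3 -0.4] zaxis mrad [-2.1  1.8] yaw deg -2.02 q7 0.94
rows shift total (tool): [0.0065 0.009  0.0661]
t 32.5 p [0.4938 0.2483 0.1043] open 0.0932 F [ 0.8 -0.6  0.1] zaxis mrad [4.  3.6] yaw deg -1.77 q7 0.92
rows shift total (tool): [0.0107 0.0109 0.0728]
```

```bash
python3 -m handwheel '[[0.0105,0.0108,0,0,1]]'>/dev/null; bash hold.sh 4 .4831,.2591,.0315;python3 -m handwheel '[[0,0,0.035,0,0.6]]'>/dev/null; bash hold.sh 3 .4831,.2591,.0315; python3 -c "
from h import *
cap('wrist','w15')"
```

```text
t 32.8 p [0.4829 0.2596 0.1054] open 0.0926 F [-0.5  0.3 -0.2] zaxis mrad [5.3 4.6] yaw deg -1.85 q7 0.89
rows shift total (tool): [ 0.0003 -0.0008  0.0739]
t 33.05 p [0.4823 0.2593 0.0697] open 0.0777 F [-0.2  0.5  0.4] zaxis mrad [3.  2.9] yaw deg -1.88 q7 0.88
rows shift total (tool): [-0.0006 -0.0004  0.0382]
```

View pics/w15.png

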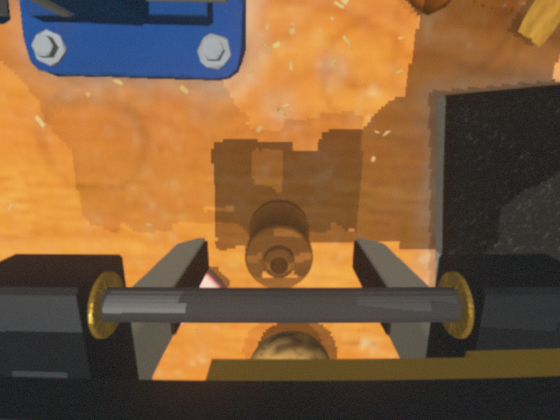

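```bash
python3 -m handwheel '[[-0.0005,-0.0004,0.035,0,0.6]]'>/dev/null; bash hold.sh 4 .4831,.2591,.0315;python3 -m handwheel '[[0,0,0.003,0,0.3]]'>/dev/null; bash hold.sh 3 .4831,.2591,.0315
```

```text
t 33.4 p [0.4834 0.2592 0.0364] open 0.0743 F [ 0.6 -0.6 -0.2] zaxis mrad [3.5 3. ] yaw deg -1.86 q7 0.87
rows shift total (tool): [ 0.0003 -0.0001  0.0049]
t 33.65 p [0.4838 0.2594 0.0344] open 0.0616 F [-0.1  0.7 -0.2] zaxis mrad [4.7 3.7] yaw deg -1.85 q7 0.87
rows shift total (tool): [ 0.0008 -0.0002  0.0029]
```

```bash
python3 -m handwheel '[[0.0008,-0.0002,0.003,0,0.0]]'>/dev/null; bash hold.sh 3 .4831,.2591,.0315;python3 -m handwheel '[[0,0,0.0003,0,-1],[0,0,0.0003,0,-1],[0,0,0.0003,0,-1]]' 20 >/dev/null; bash hold.sh 4 .4831,.2591,.0315; python3 -c "
from h import *
tool();d=cap('wrist','w16');im=d['image'][190:300,180:380];cv2.imwrite('pics/w16c.png',cv2.resize(im,(800,440),interpolation=cv2.INTER_CUBIC)[:,:,::-1]);tool()"
```

```text
t 33.9 p [0.483  0.2591 0.0315] open 0.048 F [0.7 0.4 0.7] zaxis mrad [4.8 3.8] yaw deg -1.85 q7 0.87
rows shift total (tool): [-0.0001 -0.      0.    ]
t 34.4 p [0.483  0.2591 0.0309] open 0.0361 F [-0.3 -0.1  5.6] zaxis mrad [4.8 3.6] yaw deg -1.85 q7 0.87
rows shift total (tool): [-0.0001  0.     -0.0006]
t 34.4 p [0.483  0.2591 0.0309] open 0.0361 F [-0.3 -0.1  5.6] zaxis mrad [4.8 3.6] yaw deg -1.85 q7 0.87
t 34.45 p [0.483  0.2591 0.0309] open 0.0362 F [-1.  -0.3  5. ] zaxis mrad [4.8 3.7] yaw deg -1.85 q7 0.87
```

View pics/w16c.png

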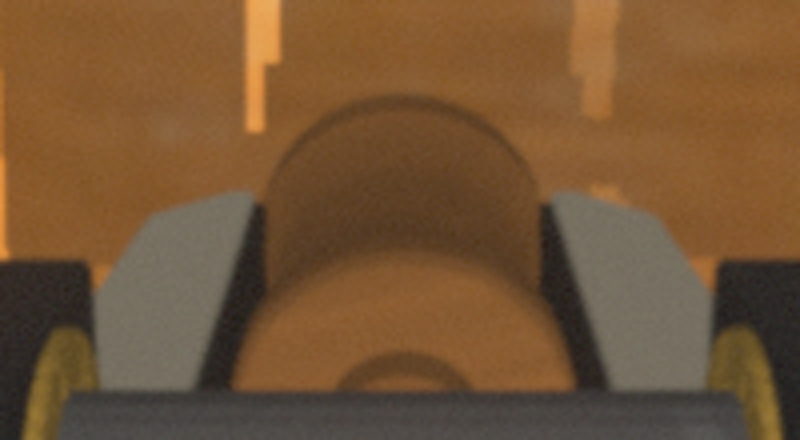

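```bash
python3 -m handwheel '[[0,0,-0.01,0,-1]]' 30 >/dev/null; bash hold.sh 3 .4626,-.0272,.2;python3 -m handwheel '[[0,0,-0.03,0,-1]]' >/dev/null; bash hold.sh 3 .4626,-.0272,.2; python3 -c "
from h import *
d=cap('side');im=d['image'][220:310,230:410];cv2.imwrite('pics/s1.png',cv2.resize(im,(800,400),interpolation=cv2.INTER_CUBIC)[:,:,::-1])
d=cap('wrist');im=d['image'][190:300,180:380];cv2.imwrite('pics/w17c.png',cv2.resize(im,(800,440),interpolation=cv2.INTER_CUBIC)[:,:,::-1])
tool()"
```

```text
t 34.7 p [0.4833 0.2592 0.0415] open 0.036 F [ 0.1  0.2 -1. ] zaxis mrad [5.7 4.3] yaw deg -1.84 q7 0.87
rows shift total (tool): [ 0.029  -0.2849 -0.1599]
t 34.95 p [0.4839 0.2594 0.0727] open 0.0359 F [-1.1 -0.1 -0.7] zaxis mrad [8.  5.8] yaw deg -1.83 q7 0.88
rows shift total (tool): [ 0.0294 -0.2851 -0.1291]
t 35.05 p [0.4831 0.259  0.0713] open 0.0363 F [ 0.4  1.  -1.9] zaxis mrad [5.9 4.4] yaw deg -1.84 q7 0.88
```

View pics/s1.png

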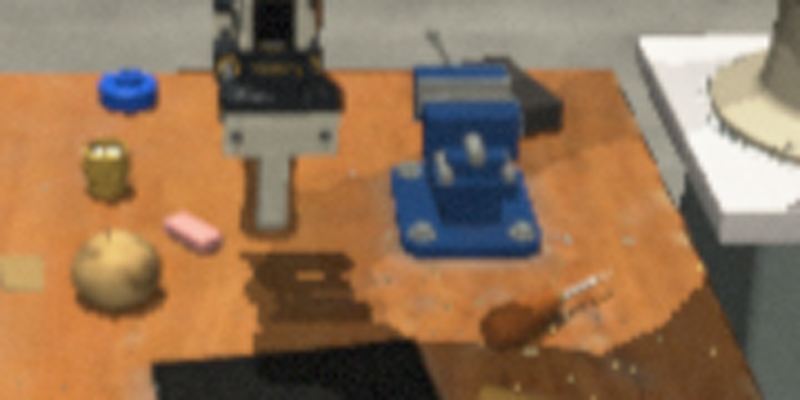

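View pics/w17c.png

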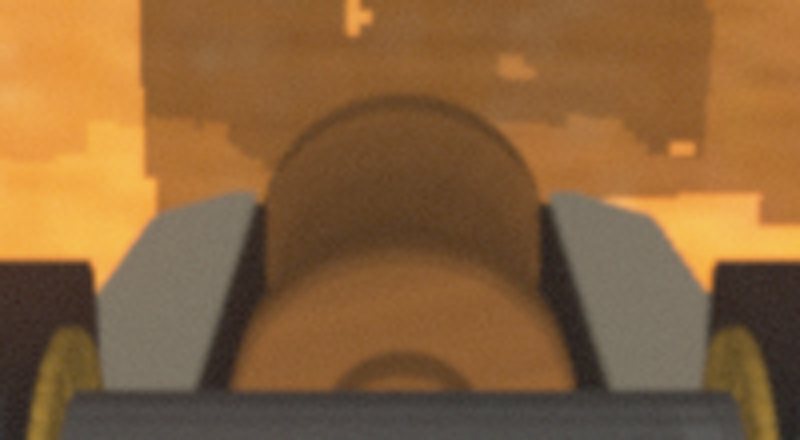

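```bash
python3 -m handwheel '[[0,0,-0.04,0,-1],[0,0,-0.04,0,-1],[0,0,-0.04,0,-1]]' >/dev/null; bash hold.sh 3 .4622,-.0272,.2; python3 -m handwheel '[[0,-0.045,-0.01,0,-1]]' >/dev/null; bash hold.sh 3 .4622,-.0272,.2; python3 -m handwheel '[[0,-0.05,0,0,-1]]' >/dev/null; bash hold.sh 3 .4622,-.0272,.2; python3 -m handwheel '[[0,-0.05,0,0,-1]]' >/dev/null; bash hold.sh 3 .4622,-.0272,.2; python3 -m handwheel '[[0,-0.05,0,0,-1]]' >/dev/null; bash hold.sh 3 .4622,-.0272,.2
```

```text
t 35.5 p [0.4807 0.2578 0.1879] open 0.0364 F [ 0.4 -0.3 -1.5] zaxis mrad [-1.6 -0.1] yaw deg -1.88 q7 0.92
rows shift total (tool): [ 0.0279 -0.2842 -0.0121]
t 35.75 p [0.4819 0.2097 0.1966] open 0.0362 F [ 0.1  0.6 -1.5] zaxis mrad [-3.4 -2.4] yaw deg -1.65 q7 0.99
rows shift total (tool): [ 0.0266 -0.2363 -0.0027]
t 36.0 p [0.4827 0.1601 0.1953] open 0.0359 F [ 0.2  0.8 -0.8] zaxis mrad [-6.1 -4.4] yaw deg -1.43 q7 1.07
rows shift total (tool): [ 0.0252 -0.1868 -0.0038]
t 36.25 p [0.4835 0.111  0.1944] open 0.0358 F [-0.1  1.8  0.1] zaxis mrad [-8.2 -5.7] yaw deg -1.23 q7 1.16
rows shift total (tool): [ 0.0243 -0.1377 -0.0047]
t 36.5 p [0.4844 0.0615 0.1939] open 0.0363 F [-0.8  0.8 -0.7] zaxis mrad [-9.5 -6.4] yaw deg -1.04 q7 1.25
rows shift total (tool): [ 0.0239 -0.0884 -0.0053]
```

```bash
python3 -m handwheel '[[-0.05,0,0,0,-1]]' >/dev/null; bash hold.sh 4 .4622,-.0272,.2; python3 -m handwheel '[[0.045,-0.05,0,0,-1],[0,0,0,0,-1]]' >/dev/null; bash hold.sh 3 .4622,-.0272,.2; python3 -m handwheel '[[0.04,-0.05,0,0,-1],[0,0,0,0,-1]]' >/dev/null; bash hold.sh 4 .4622,-.0272,.2
```

```text
t 36.8 p [0.535  0.0645 0.1926] open 0.0357 F [-0.8  0.2 -1. ] zaxis mrad [-10.1  -5.7] yaw deg -1.13 q7 1.27
rows shift total (tool): [ 0.0746 -0.0902 -0.0062]
t 37.15 p [0.5038 0.0319 0.1929] open 0.036 F [ 0.8  0.4 -1.5] zaxis mrad [-6.9 -1.9] yaw deg -1.65 q7 1.33
rows shift total (tool): [ 0.0434 -0.0579 -0.0067]
t 37.55 p [ 0.4783 -0.0023  0.1935] open 0.036 F [ 0.5  0.1 -1. ] zaxis mrad [-1.3  1.6] yaw deg -2.18 q7 1.4
rows shift total (tool): [ 0.017  -0.0242 -0.0065]
```

```bash
python3 -m handwheel '[[0.022,-0.031,0,0,-1],[0,0,0,0,-1]]' >/dev/null; bash hold.sh 4 .4622,-.0272,.175; python3 -c "
from h import *
d=cap('wrist');im=d['image'];cv2.imwrite('pics/w18.png',im[:,:,::-1])"
```

```text
t 37.95 p [ 0.4617 -0.0293  0.1937] open 0.0363 F [ 0.2 -0.5 -0.3] zaxis mrad [3.  4.1] yaw deg -2.62 q7 1.47
rows shift total (tool): [-0.0006  0.002   0.0187]
```

View pics/w18.png

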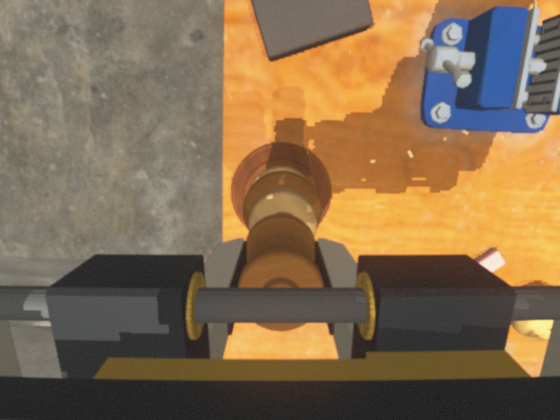

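Tilt matches the grasp, with the neck hovering over the stack. I go down now.

```bash
python3 -m handwheel '[[-0.0006,0.002,0.02,0,-1]]' >/dev/null; bash hold.sh 4 .4622,-.0272,.166; python3 -m handwheel '[[0,0,0.007,0,-1]]' >/dev/null; bash hold.sh 4 .4622,-.0272,.16
```

```text
t 38.3 p [ 0.4621 -0.0267  0.1736] open 0.0358 F [ 0.   0.7 -1.2] zaxis mrad [1.6 4.1] yaw deg -2.69 q7 1.45
rows shift total (tool): [-0.0001 -0.0006  0.0076]
t 38.6 p [ 0.4621 -0.0267  0.1667] open 0.0362 F [-0.5 -0.2 -0.2] zaxis mrad [1.5 4.1] yaw deg -2.69 q7 1.45
rows shift total (tool): [-0.0001 -0.0006  0.0067]
```

```bash
python3 -m handwheel '[[0,-0.0005,0.005,0,-1]]' >/dev/null; bash hold.sh 4 .4622,-.0272,.155; python3 -m handwheel '[[0,0,0.003,0,-1]]' >/dev/null; bash hold.sh 4 .4622,-.0272,.155; python3 -m handwheel '[[0,0,0.0025,0,-1]]' >/dev/null; bash hold.sh 4 .4622,-.0272,.155
```

```text
t 38.9 p [ 0.462  -0.0272  0.1616] open 0.0361 F [ 1.   0.1 -1.7] zaxis mrad [1.2 4. ] yaw deg -2.68 q7 1.45
rows shift total (tool): [-0.0001 -0.      0.0066]
t 39.2 p [ 0.462  -0.0272  0.1585] open 0.036 F [-0.4  0.  -0.8] zaxis mrad [1. 4.] yaw deg -2.68 q7 1.45
rows shift total (tool): [-0.0002 -0.      0.0035]
t 39.5 p [ 0.4619 -0.0272  0.1559] open 0.0359 F [ 0.5  0.2 -1.2] zaxis mrad [0.8 4. ] yaw deg -2.68 q7 1.44
rows shift total (tool): [-0.0003 -0.      0.0009]
```

```bash
python3 -m handwheel '[[0,0,0.0015,0,-1]]' >/dev/null; bash hold.sh 3 .4622,-.0272,.155; python3 -m handwheel '[[0,0,0.0008,0,-1]]' >/dev/null; bash hold.sh 4 .4622,-.0272,.155
```

```text
t 39.75 p [ 0.4622 -0.0272  0.1548] open 0.0363 F [-1.  -0.1  5.4] zaxis mrad [1.4 3.9] yaw deg -2.68 q7 1.44
rows shift total (tool): [-0.      0.     -0.0002]
t 40.05 p [ 0.4623 -0.0272  0.1547] open 0.036 F [-2.2  0.8 11.7] zaxis mrad [2.3 3.8] yaw deg -2.68 q7 1.44
rows shift total (tool): [ 0.0001  0.     -0.0003]
```

Seated. I let go, rise, and look.

```bash
python3 -m handwheel '[[0,0,0,0,1],[0,0,0,0,1],[0,0,0,0,1],[0,0,0,0,1],[0,0,0,0,1]]'>/dev/null; bash hold.sh 2 .4622,-.0272,.26;  python3 -m handwheel '[[0,0,-0.03,0,1]]'>/dev/null; bash hold.sh 2 .4622,-.0272,.26; python3 -m handwheel '[[0,0,-0.04,0,1]]'>/dev/null; bash hold.sh 2 .4622,-.0272,.26; python3 -m handwheel '[[-0.02,0.02,-0.04,0,1]]'>/dev/null; bash hold.sh 2 .56,.03,.26;python3 -m handwheel '[[-0.045,0.04,-0.01,0,1]]'>/dev/null; bash hold.sh 2 .56,.03,.26;python3 -m handwheel '[[-0.045,0.04,-0.00,0,1]]'>/dev/null; bash hold.sh 4 .598,.1205,.12; python3 -c "
from h import *
d=cap('wrist','w19');
P=cloud(d).reshape(-1,3)
for z0,z1 in [(.177,.183),(.1855,.192)]: print(z0,hcirc(d,(.463,-.0277),z0,z1,.04))
m=(np.hypot(P[:,0]-.463,P[:,1]+.0277)<.016)&(P[:,2]>.177)&(P[:,2]<.183)
A=np.c_[P[m][:,:2],np.ones(m.sum())];print('plane',np.linalg.lstsq(A,P[m][:,2],rcond=None)[0])
print('lh',[hcirc(d,(.5983,.1206),a,b,.05) for a,b in[(.031,.037)]])
"
```

```text
t 40.65 p [ 0.4627 -0.0272  0.155 ] open 0.079 F [-0.5 -0.2 -0.6] zaxis mrad [3.5 3.8] yaw deg -2.68 q7 1.44
rows shift total (tool): [ 1.00e-04  4.00e-04 -1.05e-01]
t 40.85 p [ 0.4637 -0.0273  0.187 ] open 0.0917 F [ 1.1 -0.3 -0.1] zaxis mrad [6.6 3.9] yaw deg -2.66 q7 1.46
rows shift total (tool): [ 0.001   0.0004 -0.073 ]
t 41.05 p [ 0.4652 -0.0274  0.2301] open 0.0931 F [ 0.6 -0.3  0. ] zaxis mrad [12.3  4. ] yaw deg -2.65 q7 1.48
rows shift total (tool): [ 0.0026  0.0005 -0.03  ]
t 41.25 p [ 0.4866 -0.0053  0.2719] open 0.0932 F [ 0.1 -0.8 -0.4] zaxis mrad [20.1  5.5] yaw deg -2.75 q7 1.45
rows shift total (tool): [-0.0747  0.0317  0.0136]
t 41.45 p [0.5219 0.03   0.2799] open 0.093 F [-0.6 -0.1 -0.8] zaxis mrad [24.6  8. ] yaw deg -2.97 q7 1.39
rows shift total (tool): [-0.0376 -0.0021  0.0208]
t 41.75 p [0.5536 0.0619 0.2794] open 0.0931 F [ 0.1 -0.5 -0.3] zaxis mrad [23.1  7.9] yaw deg -3.06 q7 1.33
rows shift total (tool): [-0.0437  0.0551  0.1609]
0.177 (array([ 0.4621, -0.0265]), 18.3, 1700, np.float64(0.1804))
0.1855 (array([ 0.4621, -0.0267]), 8.4, 336, np.float64(0.1874))
plane [-0.00112426  0.00271359  0.1811038 ]
lh [(array([0.5982, 0.1212]), 17.2, 192, np.float64(0.0339))]
```

View pics/w19.png

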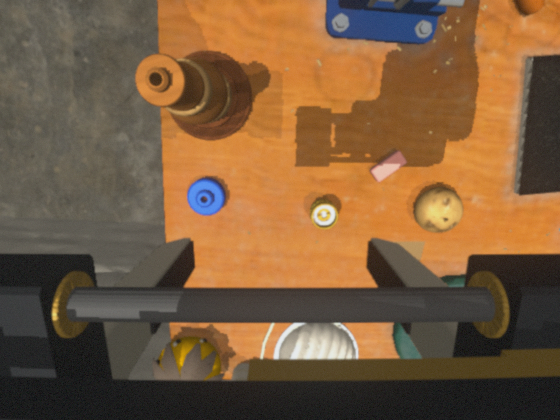

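```bash
python3 -m handwheel '[[-0.05,0.05,0.01,0,1],[0,0,0,0,1]]'>/dev/null; bash hold.sh 3 .598,.1206,.12;python3 -m handwheel '[[-0.05,0.03,0.03,0,1],[0,0,0.02,0,1]]'>/dev/null; bash hold.sh 4 .598,.1206,.12; python3 -c "
from h import *
d=cap('wrist','w20');
print('lh',[hcirc(d,(.5983,.1206),a,b,.05) for a,b in[(.031,.037)]])
"
```

```text
t 42.15 p [0.5833 0.0908 0.2734] open 0.0929 F [-0.9 -0.1  0.1] zaxis mrad [19.4  2.3] yaw deg -2.54 q7 1.28
rows shift total (tool): [-0.013   0.0289  0.1537]
t 42.55 p [0.6196 0.1103 0.2342] open 0.093 F [ 0.6 -0.3  0.5] zaxis mrad [20.7 -0.6] yaw deg -2.19 q7 1.24
rows shift total (tool): [0.0236 0.0113 0.1137]
lh [(array([0.5984, 0.121 ]), 17.0, 239, np.float64(0.0342))]
```

```bash
python3 -m handwheel '[[0.021,0.01,0.045,0,1]]'>/dev/null; bash hold.sh 3 .5983,.1208,.08;python3 -m handwheel '[[0,0,0.045,0,1]]'>/dev/null; bash hold.sh 3 .5983,.1208,.08; python3 -m handwheel '[[0,0,0.04,0,0.4]]'>/dev/null; bash hold.sh 4 .5983,.1208,.024; python3 -c "
from h import *
d=cap('wrist','w21');
print('lh',[hcirc(d,(.5983,.1206),a,b,.03) for a,b in[(.031,.037)]])
"
```

```text
t 42.85 p [0.5976 0.1195 0.189 ] open 0.0931 F [ 0.9 -0.2 -0.5] zaxis mrad [18.7 -1. ] yaw deg -2.26 q7 1.2
rows shift total (tool): [0.0013 0.0015 0.109 ]
t 43.1 p [0.5983 0.1187 0.1441] open 0.0926 F [-0.  -0.1  0.5] zaxis mrad [16.5 -2. ] yaw deg -2.23 q7 1.18
rows shift total (tool): [0.0009 0.0022 0.0641]
t 43.4 p [0.5996 0.1186 0.1059] open 0.0736 F [0.4 0.5 0. ] zaxis mrad [17.  -2.1] yaw deg -2.22 q7 1.17
rows shift total (tool): [0.0026 0.0025 0.0818]
lh [(array([0.5984, 0.1213]), 17.2, 575, np.float64(0.0339))]
```

View pics/w21.png

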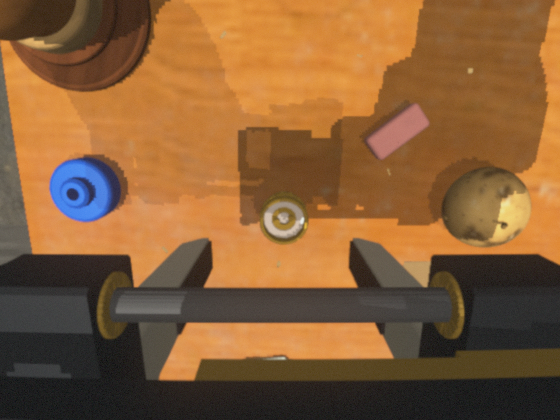

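```bash
python3 -m handwheel '[[0.002,0.003,0.04,0,0.4]]'>/dev/null; bash hold.sh 3 .5983,.1211,.024;python3 -m handwheel '[[0.001,0,0.03,0,0.4]]'>/dev/null; bash hold.sh 4 .5983,.1211,.024
```

```text
t 43.7 p [0.5982 0.1217 0.0669] open 0.0653 F [-0.   1.2  0.5] zaxis mrad [16.9 -2.2] yaw deg -2.25 q7 1.15
rows shift total (tool): [ 0.0007 -0.0005  0.0429]
t 44.0 p [0.5981 0.1215 0.0385] open 0.0648 F [ 0.1  1.2 -0. ] zaxis mrad [17.3 -2.2] yaw deg -2.24 q7 1.14
rows shift total (tool): [ 0.0001 -0.0004  0.0145]
```

```bash
python3 -m handwheel '[[0,-0.0004,0.0145,0,0]]'>/dev/null; bash hold.sh 4 .5983,.1211,.024;python3 -m handwheel '[[0,0,0,0,-1],[0,0,0,0,-1],[0,0,0,0,-1]]' 20 >/dev/null; bash hold.sh 4 .5983,.1211,.024;  python3 -c "
from h import *
st,M=tool();d=cap('wrist','w22');im=d['image'][190:300,180:380];cv2.imwrite('pics/w22c.png',cv2.resize(im,(800,440),interpolation=cv2.INTER_CUBIC)[:,:,::-1])"
```

```text
t 44.3 p [0.5984 0.121  0.0242] open 0.0482 F [0.4 0.3 0.4] zaxis mrad [17.2 -2.4] yaw deg -2.24 q7 1.14
rows shift total (tool): [0.0001 0.0001 0.0002]
t 44.8 p [0.5987 0.121  0.0248] open 0.033 F [-0.3 -0.8  0.2] zaxis mrad [17.7 -2.3] yaw deg -2.23 q7 1.14
rows shift total (tool): [0.0004 0.0001 0.0008]
t 44.8 p [0.5987 0.121  0.0248] open 0.033 F [-0.3 -0.8  0.2] zaxis mrad [17.7 -2.3] yaw deg -2.23 q7 1.14
```

View pics/w22c.png

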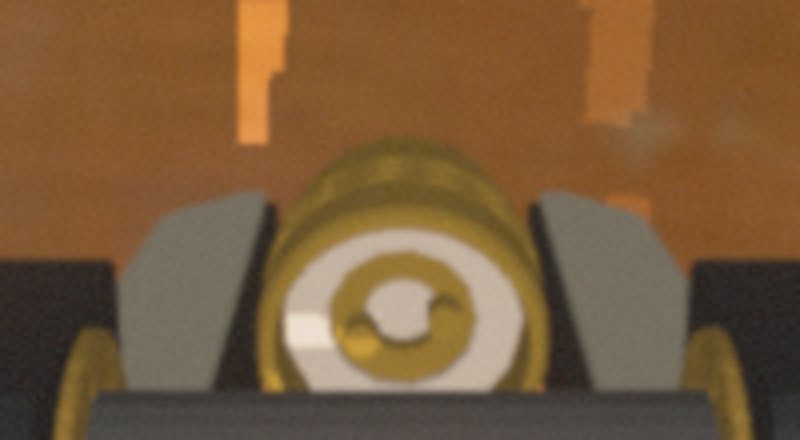

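```bash
python3 -m handwheel '[[0,0,-0.02,0,-1]]' >/dev/null; bash hold.sh 3 .4624,-.0267,.25; for i in 1 2 3 4; do python3 -m handwheel '[[0,0,-0.05,0,-1]]' >/dev/null; bash hold.sh 3 .4624,-.0267,.25;done
```

```text
t 45.1 p [0.5989 0.1212 0.0455] open 0.0332 F [-0.2 -0.2 -0.5] zaxis mrad [19.3 -1.8] yaw deg -2.23 q7 1.14
rows shift total (tool): [ 0.1381 -0.143  -0.2068]
t 45.35 p [0.5993 0.1216 0.0966] open 0.0329 F [-0.7 -0.3 -0.8] zaxis mrad [23.3 -0.6] yaw deg -2.21 q7 1.16
rows shift total (tool): [ 0.1389 -0.1431 -0.1565]
t 45.6 p [0.5993 0.1218 0.1462] open 0.033 F [ 0.  -0.2 -0.6] zaxis mrad [26.9  0.4] yaw deg -2.2 q7 1.17
rows shift total (tool): [ 0.1396 -0.1433 -0.1075]
t 45.85 p [0.5989 0.122  0.1958] open 0.0333 F [-0.3  0.5 -0.7] zaxis mrad [30.   1.2] yaw deg -2.18 q7 1.19
rows shift total (tool): [ 0.1404 -0.1434 -0.0584]
t 46.1 p [0.5982 0.1222 0.2454] open 0.0336 F [ 0.1 -0.5 -1.5] zaxis mrad [32.6  1.8] yaw deg -2.18 q7 1.21
rows shift total (tool): [ 0.1412 -0.1436 -0.0093]
```

```bash
python3 -m handwheel '[[-0.05,0,0,0,-1],[0,0,0,0,-1]]' >/dev/null; bash hold.sh 4 .4624,-.0267,.25; python3 -m handwheel '[[0.05,-0.05,0,0,-1]]' >/dev/null; bash hold.sh 5 .4624,-.0267,.25; python3 -m handwheel '[[0.05,-0.05,0,0,-1]]' >/dev/null; bash hold.sh 5 .4624,-.0267,.25; python3 -m handwheel '[[0.03,-0.015,0,0,-1]]' >/dev/null; bash hold.sh 5 .4624,-.0267,.25
```

```text
t 46.5 p [0.6402 0.1236 0.2426] open 0.0339 F [-0.1  0.3 -0.2] zaxis mrad [21.7 -0.9] yaw deg -2.32 q7 1.23
rows shift total (tool): [ 0.1835 -0.143  -0.0111]
t 46.85 p [0.6069 0.0874 0.2426] open 0.033 F [ 0.3 -0.  -1.4] zaxis mrad [22.1 -0.7] yaw deg -2.31 q7 1.27
rows shift total (tool): [ 0.1488 -0.1082 -0.0105]
t 47.2 p [0.5739 0.0515 0.2422] open 0.0333 F [-0.8  0.4 -0.8] zaxis mrad [23.4 -0. ] yaw deg -2.33 q7 1.32
rows shift total (tool): [ 0.1143 -0.0737 -0.0104]
t 47.55 p [0.5457 0.0365 0.2418] open 0.0336 F [ 0.2 -0.6 -1. ] zaxis mrad [24.7  0.7] yaw deg -2.39 q7 1.34
rows shift total (tool): [ 0.0856 -0.0597 -0.0103]
```

```bash
python3 -m handwheel '[[-0.03,-0.02,0,0,-1],[0,0,0,0,-1]]' >/dev/null; bash hold.sh 4 .4624,-.0267,.25; python3 -m handwheel '[[0.035,-0.035,0,0,-1]]' >/dev/null; bash hold.sh 5 .4624,-.0267,.25; python3 -c "
from h import *
d=cap('wrist','w23');
for z0,z1 in [(.177,.183),(.1855,.192)]: print(z0,hcirc(d,(.463,-.0277),z0,z1,.03))"
```

```text
t 47.95 p [0.5752 0.0221 0.2425] open 0.0334 F [ 0.5  0.4 -1. ] zaxis mrad [22.9  2.7] yaw deg -2.75 q7 1.38
rows shift total (tool): [ 0.1148 -0.0433 -0.0102]
t 48.3 p [ 0.5421 -0.0141  0.242 ] open 0.0335 F [ 1.6  1.1 -0.3] zaxis mrad [23.7  3. ] yaw deg -2.75 q7 1.45
rows shift total (tool): [ 0.08   -0.0088 -0.0099]
0.177 (array([ 0.462 , -0.0267]), 18.1, 2260, np.float64(0.1804))
0.1855 (array([ 0.462 , -0.0266]), 8.0, 412, np.float64(0.1875))
```

View pics/w23.png

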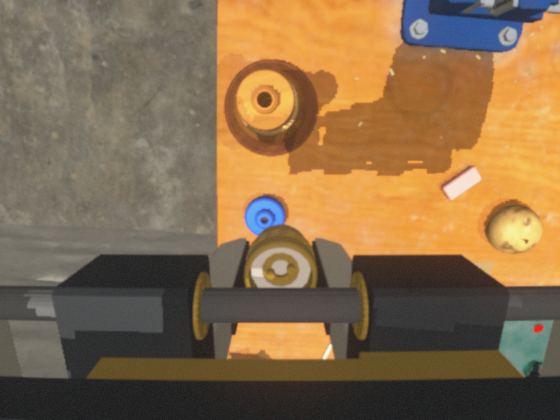

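```bash
python3 -m handwheel '[[0.045,-0.006,0,0,-1]]' >/dev/null; bash hold.sh 4 .4623,-.0268,.235; python3 -m handwheel '[[0.034,-0.004,0,0,-1]]' >/dev/null; bash hold.sh 5 .4623,-.0268,.22
```

```text
t 48.65 p [ 0.4978 -0.0212  0.2412] open 0.0334 F [1.6 0.6 0. ] zaxis mrad [24.5  3.4] yaw deg -2.85 q7 1.46
rows shift total (tool): [ 0.0359 -0.0039  0.0053]
t 49.0 p [ 0.4657 -0.0263  0.2407] open 0.0333 F [ 0.8 -0.5 -0.4] zaxis mrad [26.3  3.7] yaw deg -2.89 q7 1.47
rows shift total (tool): [ 0.004  -0.0004  0.0206]
```

```bash
python3 -m handwheel '[[-0.045,0,0,0,-1],[0,0,0,0,-1]]' >/dev/null; bash hold.sh 4 .4623,-.0268,.235; python3 -m handwheel '[[0.042,0,0.005,0,-1]]' >/dev/null; bash hold.sh 5 .4623,-.0268,.22
```

```text
t 49.4 p [ 0.5077 -0.024   0.2415] open 0.0332 F [-0.1 -0.2 -0.5] zaxis mrad [22.  3.] yaw deg -2.9 q7 1.46
rows shift total (tool): [ 0.0456 -0.0005  0.0055]
t 49.75 p [ 0.4661 -0.0262  0.236 ] open 0.0331 F [ 0.9  0.  -0.5] zaxis mrad [23.1  3. ] yaw deg -2.9 q7 1.46
rows shift total (tool): [ 0.0042 -0.0005  0.0159]
```

```bash
python3 -m handwheel '[[0.0042,-0.0005,0.016,0,-1]]' >/dev/null; bash hold.sh 5 .4622,-.0268,.215; python3 -m handwheel '[[0,0,0.004,0,-1]]' >/dev/null; bash hold.sh 5 .4622,-.0268,.205
```

```text
t 50.1 p [ 0.463  -0.0267  0.2202] open 0.0333 F [ 0.1 -0.6 -0.4] zaxis mrad [23.5  3.1] yaw deg -2.91 q7 1.46
rows shift total (tool): [ 0.0009 -0.0001  0.0052]
t 50.45 p [ 0.4632 -0.0267  0.2163] open 0.0332 F [ 0.5 -0.5 -0.7] zaxis mrad [23.6  3.1] yaw deg -2.91 q7 1.45
rows shift total (tool): [ 0.0013 -0.0001  0.0113]
```

```bash
python3 -m handwheel '[[0.0012,0,0.004,0,-1]]' >/dev/null; bash hold.sh 5 .4622,-.0268,.205; python3 -m handwheel '[[0,0,0.003,0,-1]]' >/dev/null; bash hold.sh 5 .4622,-.0268,.205; python3 -m handwheel '[[0,0,0.003,0,-1]]' >/dev/null; bash hold.sh 5 .4622,-.0268,.205
```

```text
t 50.8 p [ 0.462  -0.0267  0.2123] open 0.0332 F [-0.6  0.1 -0.5] zaxis mrad [23.4  3.1] yaw deg -2.91 q7 1.45
rows shift total (tool): [-0.     -0.0001  0.0073]
t 51.15 p [ 0.4621 -0.0267  0.2092] open 0.0333 F [-0.5 -0.6 -0.7] zaxis mrad [23.3  3.1] yaw deg -2.91 q7 1.45
rows shift total (tool): [-0.     -0.0001  0.0042]
t 51.5 p [ 0.4621 -0.0267  0.2062] open 0.0337 F [ 0.2  0.4 -0.4] zaxis mrad [23.2  3.2] yaw deg -2.91 q7 1.45
rows shift total (tool): [-0.     -0.0001  0.0012]
```

```bash
python3 -m handwheel '[[0,0,0.0015,0,-1]]' >/dev/null; bash hold.sh 4 .4622,-.0268,.205; python3 -m handwheel '[[0,0,0.001,0,-1]]' >/dev/null; bash hold.sh 4 .4622,-.0268,.205
```

```text
t 51.8 p [ 0.4623 -0.0267  0.2048] open 0.0332 F [ 0.1 -0.6  1.2] zaxis mrad [23.4  3.2] yaw deg -2.91 q7 1.45
rows shift total (tool): [ 0.0001 -0.0001 -0.0002]
t 52.1 p [ 0.4628 -0.0267  0.2046] open 0.0333 F [-1.9 -0.5 11.9] zaxis mrad [25.  3.] yaw deg -2.9 q7 1.44
rows shift total (tool): [ 0.0006 -0.     -0.0004]
```

Seated. I release, rise and check.

```bash
python3 -m handwheel '[[0,0,0,0,1],[0,0,0,0,1],[0,0,0,0,1],[0,0,0,0,1],[0,0,0,0,1]]'>/dev/null; bash hold.sh 2 .4622,-.0272,.3;  python3 -m handwheel '[[0,0,-0.03,0,1]]'>/dev/null; bash hold.sh 2 .4622,-.0272,.3; python3 -m handwheel '[[0,0,-0.04,0,1]]'>/dev/null; bash hold.sh 2 .4622,-.0272,.3; python3 -m handwheel '[[-0.04,0.03,-0.03,0,1]]'>/dev/null; bash hold.sh 2 .56,.03,.3;python3 -m handwheel '[[-0.045,0.04,-0.01,0,1]]'>/dev/null; bash hold.sh 2 .56,.03,.3;python3 -m handwheel '[[-0.045,0.045,-0.00,0,1]]'>/dev/null; bash hold.sh 3 .58,.05,.3; python3 -c "
from h import *
d=cap('wrist','w24');
P=cloud(d).reshape(-1,3)
for z0,z1 in [(.211,.217)]: print(z0,hcirc(d,(.463,-.0277),z0,z1,.04))
m=(np.hypot(P[:,0]-.462,P[:,1]+.0265)<.018)&(P[:,2]>.211)&(P[:,2]<.217)
A=np.c_[P[m][:,:2],np.ones(m.sum())];print('plane',np.linalg.lstsq(A,P[m][:,2],rcond=None)[0])
d=cap('side','side2');im=d['image'][150:270,230:350];cv2.imwrite('pics/side2c.png',cv2.resize(im,(600,600),interpolation=cv2.INTER_CUBIC)[:,:,::-1])
d=cap('scene','scene2');im=d['image'][220:400,290:430];cv2.imwrite('pics/scene2c.png',cv2.resize(im,(466,600),interpolation=cv2.INTER_CUBIC)[:,:,::-1])
"
```

```text
t 52.7 p [ 0.4627 -0.0267  0.2046] open 0.0767 F [0.  0.4 0.1] zaxis mrad [25.  3.] yaw deg -2.91 q7 1.44
rows shift total (tool): [-0.0018 -0.0003 -0.0954]
t 52.9 p [ 0.4631 -0.0267  0.2367] open 0.0911 F [-0.2 -0.1 -1. ] zaxis mrad [28.4  3.1] yaw deg -2.9 q7 1.46
rows shift total (tool): [-0.0009 -0.0004 -0.0633]
t 53.1 p [ 0.4637 -0.0268  0.28  ] open 0.093 F [-0.3 -0.6 -0.1] zaxis mrad [34.3  3.2] yaw deg -2.88 q7 1.49
rows shift total (tool): [ 0.0009 -0.0003 -0.0201]
t 53.3 p [0.4981 0.0022 0.3074] open 0.093 F [-0.8  0.1  0.1] zaxis mrad [41.2  5.2] yaw deg -3.03 q7 1.43
rows shift total (tool): [-0.0629  0.0244  0.0101]
t 53.5 p [0.5323 0.0374 0.3162] open 0.093 F [-0.7  0.3  0.1] zaxis mrad [45.1  7.9] yaw deg -3.25 q7 1.37
rows shift total (tool): [-0.0264 -0.009   0.0174]
t 53.75 p [0.563  0.073  0.3166] open 0.093 F [-0.6 -0.5 -0.7] zaxis mrad [44.9  9.2] yaw deg -3.45 q7 1.31
rows shift total (tool): [-0.0148 -0.0241  0.0172]
0.211 (array([ 0.462 , -0.0262]), 17.3, 649, np.float64(0.214))
plane [-0.00381492 -0.00124761  0.21555353]
```

View pics/side2c.png

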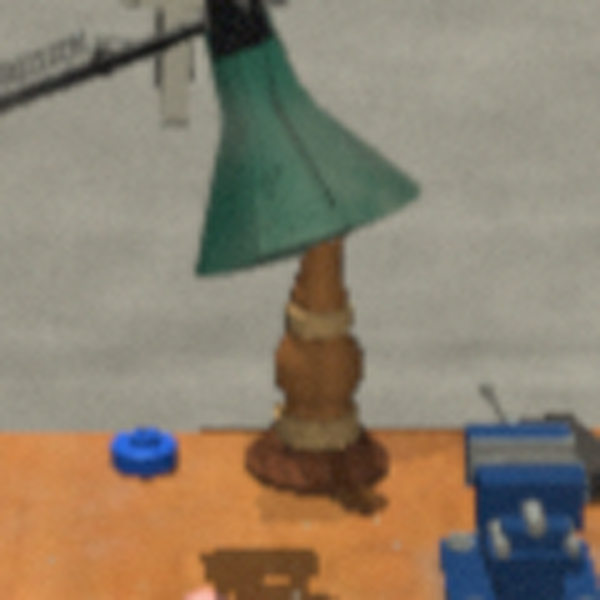

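View pics/scene2c.png

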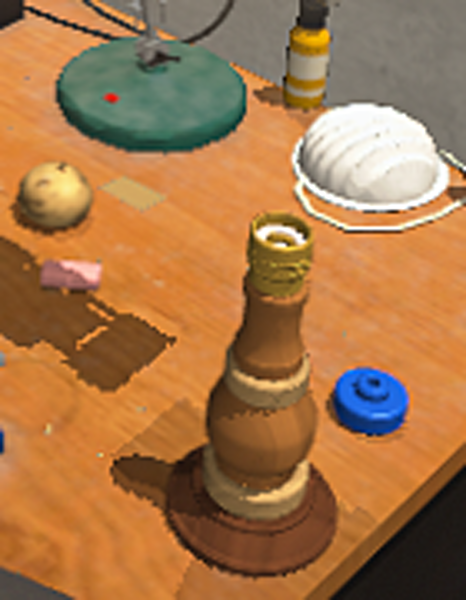

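View pics/scene2.png

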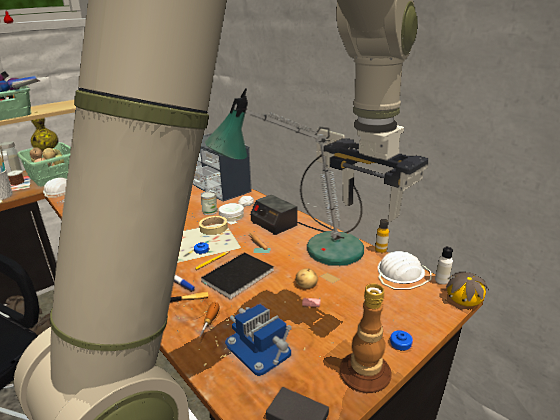

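```bash
python3 -c "
from h import *
hold(3);st,M=tool();print(np.abs(st['joint_vel']).max());print(job.sign_off())"
```

```text
t 54.05 p [0.5616 0.0697 0.3176] open 0.0926 F [-0.5 -0.1  0.5] zaxis mrad [44.9  7.5] yaw deg -3.2 q7 1.31
0.005595818875625829
the job is handed in; nothing more can be done
None
```

The lamp is assembled on its foot in the order asked: wide ring, belly, narrow ring (the pale one, not the blue look-alike), neck and lampholder. I let go of it, moved the gripper clear, and signed off at 54 s.

**Height and level:** After each part, wrist depth put its shoulder, above the worktop, at:

| Part | Measured (mm) | Nominal (mm) |
|---|---|---|
| Wide ring | 44.3 | 44 |
| Belly | 106.3 | 106 |
| Narrow ring | 124.3 | 124 |
| Neck | 180.4 | 180 |
| Lampholder | 214.0 | 214 |

Each top measured level to within about 4 mrad.

**Centring:** The measured axes agree to within about 1.5 mm. The y reading drifted from −27.6 mm at the wide ring to −26.2 mm at the lampholder. That is either play in the sockets or camera bias with height.

**Forces:** The largest recorded was about 42 N at the wrist, while pushing the belly home. The limit there is 120 N.

**Gourd and foot:** I did not touch the gourd, and in the last scene picture it stands where it started. The foot was only pressed on from above. I did not measure its position again at the end, but the stack on it stayed within the spread above.

**Side view:** The shade hid the top of the lamp, so my last look at the lampholder was from the scene and wrist cameras only.

**Arm drift:** The tool tilt drifted by up to about 45 mrad over the run. I brought it back to within about 10 mrad of the grasp tilt before seating each part, so no part went on visibly tilted.

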